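# Load the dicer cassette into its leaning stand

## Robot

A 6-joint arm with a two-finger parallel gripper is mounted at the origin on the work surface. World frame = base frame: x ahead of the robot, y to its left, z up, the work surface at z = 0. Lengths are in m, angles in rad, forces in N, time in s.
With the tool pointing down it reaches from about 0.325 to 0.775 m from the base axis. Payload 5.5 kg.
Tool frame: the origin (TCP) lies between the finger pads; the fingertips stand 19 mm ahead of it and the grasp point (between the pads) is the TCP; z points along the fingers, y is the line along which they close (so a half turn about z gives the same grasp; the last joint's range is limited). The gripper opens to 85 mm and grips with 20 to 120 N. Pads are 22 mm wide; open, the fingers measure 114 mm over their backs; the gripper's body (76 mm by 85 mm) begins 54 mm behind the grasp point. The pads swing forward as they close: fully open they stand 13 mm farther back than shut.
Start: joints at [1.221, 0.091, 1.231, -0, 1.82, -0.057], TCP at [0.173, 0.574, 0.25] pointing down, gripper open.
Joint ranges: [-2.87, 2.87], [-0.86, 2.18], [0.17, 2.46], [-1.51, 4.65], [0.06, 2.69], [-2.65, 2.65]. Speed limits (rad/s): [2.57, 2.57, 3.01, 3.14, 3.14, 3.14].

## Interface

Orientations are given as a unit quaternion [w, x, y, z].
In Python, from plant import state, eyes, ticket gives the robot as it stands.
- The arm moves only by the tool step_arm, never from a script. Its argument "increments" is a list of rows, each an object of numbers: "wx", "wy", "wz": the turn, a rotation vector about the tool's x, y, z in degrees; "dx", "dy", "dz": the shift along the tool's x, y, z in cm; "hand": the finger opening in cm, from 0 to 8.54. A call has 1 to 20 rows; each row shifts and turns the commanded pose from where the row before left it, along the tool's axes as they then stand; what a row does not reach is not made up. A row lasts 1/10 s, in which the tool goes at most 50 mm and 8.59 degrees, less where a joint would pass 70% of its speed; a pose out of reach is approached as far as the arm can. A call is refused whole if a number of a shift passes 5 or a number of a turn 8.59, either way. A call with a gripper value outside its range is refused whole. The fingers move at their own pace and stop on an object; "newtons" is the grip in N (left out, the last holds). Time passes only in rows, so rows that do not move let the fingers close. It gives the time, the measured TCP pose, the force, the opening and the grip force at its end, in the units of the state.
- state(): the state, without advancing time (a new reading comes with each control period).
- eyes.grab_frame(name): name is "scene" or "top" or "wrist"; returns the picture (420x560x3 uint8, red, green, blue); there is no depth.
- eyes.camera_model(name): a dict with "mtx" (3x3 intrinsics, pixels), "dist_coeffs" ([k1, k2, p1, p2, k3] as OpenCV has them; the pictures are not rectified), "world_from_camera" (4x4, takes a point from camera to world coordinates). Camera axes: x right, y down, z forward; pixel columns grow to the right and rows downward; lengths in m; the calibration is good to about 2 mm. A picture is of the moment at which its call begins: read the wrist's pose just before it. camera_model takes no time and is no camera call; for the wrist camera it gives the pose at the moment of the call.
- ticket.close_job(): hands the job in; it is judged then, once.
The state is a dict: "t": time; "joints": joint angles; "qvel": joint speeds; "effort": joint torques, N m; "tool_pos": TCP position; "ee_rot": TCP orientation; "force": force on the tool from outside, world axes, zero at the start; "torque": the same for the moment, N m; "finger_gap": finger opening in m; "grip_force": force on a finger pad.
Only numpy, scipy, OpenCV 4.12 (cv2) and the standard library are available. Lean on these libraries where they do the work, as an engineer would, in place of code of your own. Each camera call takes 0.05 s, during which the arm holds its last target. There are 200 camera calls.

## Task

Load the vegetable dicer's washed cassette into the pocket of the leaning loading stand, one part at a time: first the green grid block, then the orange spacer frame on it, and last the white top plate with its black knob up. Each part must lie square and fully home between the blue corner guides, flat on the part below, and be let go before the next goes in. Do not knock over or push away the two glass tumblers or the white ramekin.

Things in the scene. Friction and masses are not known exactly. Their poses are not given: they have to be found in the camera images.
- cradle: The pocket: aluminium plate, 105 mm square, on a low fixed steel stand, leaning 30 degrees, with four blue corner guides. Origin: centre of the pocket's floor (the plate's upper face), about 100 mm above the counter. z points out of the pocket, square to the plate, so it leans 30 degrees from vertical towards the robot's side; x points up the slope, away from the robot; y is level.
- pocket_mouth (a point): Centre of the pocket's mouth, 60 mm above its floor along the cradle's z. The four L-shaped guides enclose 65 x 65 mm, sides along cradle x and y, straight for 50 mm above the floor, then flaring outward to about 60 mm. Each covers only 9 mm of a side from its corner, so all four sides have 47 mm wide openings down to the floor for fingers.
- block_center (a point): Green square block, 60 x 60 x 30 mm, open inside with a steel blade grid, 85 to 170 g, lying flat on the grey drain mat. Point: its centre, half-way up (15 mm above its underside). x and y run along its sides, z is up. It is the same either way up and in each quarter turn.
- spacer_center (a point): Orange square frame, 60 x 60 x 14 mm, with a 40 x 40 mm opening, about 50 g, lying flat on the mat. Point: its centre, half-way up (7 mm above its underside). x and y run along its sides, z is up.
- plate_center (a point): White square plate, 60 x 60 x 12 mm, with a round black knob (26 mm diameter, 16 mm high) standing at the middle of its upper face, 70 to 140 g, lying on the mat knob up. Point: centre of the square slab (6 mm above its underside). x and y run along the slab's sides, z points to the knob.
- plate_knob (a point): Centre of the black knob's flat top on the white plate, 22 mm above plate_center along its z (28 mm above the plate's underside).
- mat: Grey ribbed drain mat, 300 x 320 mm, 4 mm thick, fixed to the counter; origin at the centre of its underside, upper face 4 mm above the counter. The three parts lie flat on it, at least 100 mm from one another centre to centre, in any order of places.
- tumbler1: Loose glass tumbler, 68 mm across, 95 mm high, standing beyond the mat and stand. Origin: centre of its underside.
- tumbler2: The same kind of glass tumbler, standing on the robot's side of the stand. Origin: centre of its underside.
- ramekin: Loose small white ceramic ramekin, 64 mm across, 38 mm high, standing on the mat beside the parts. Origin: centre of its underside.

How it is judged:
By the outcome, as a careful person would: the job done as asked, in the order asked, and still so for the second after the job is handed in, with the robot touching nothing.
It also fails if it takes over 67 s, if anything falls off the work surface, if the arm or the gripper's body presses on something with over 40 N, if the wrist force passes 120 N, or if a joint passes its speed limit or range.

## Working session

There is one attempt and no reset: what is moved stays moved. The work goes in short steps, Python scripts to look and compute and a tool call to move; the robot and the scene stay as the last step left them, time stands still between calls to the robot, and variables do not carry over. Pictures are saved under pics/ and viewed, at most 10 in all, crops included, and the job is handed in when it is done.

Besides the shell and the picture viewer there is one more tool, called as name([rows], argument=value, ...), one row to a line, values as JSON. step_arm: Moves the arm, as the interface text tells. Its arguments: {"type":"object","properties":{"increments":{"type":"array"},"newtons":{"type":"number"}},"required":["increments"]}

```bash
mkdir -p pics; ls; python3 - <<'E'
from plant import state, eyes
import cv2, numpy as np
print(state())
a=eyes.grab_frame("scene");b=eyes.grab_frame("top")
cv2.imwrite("pics/scene0.png",a[...,::-1]);cv2.imwrite("pics/top0.png",b[...,::-1])
for n in("scene","top","wrist"):print(n,eyes.camera_model(n))
E
```

```text
pics
{'t': 0.0, 'joints': array([ 1.22129335e+00,  9.18745485e-02,  1.23189292e+00, -2.79939948e-05,
        1.81980775e+00, -5.67192142e-02]), 'qvel': array([-4.42744940e-04,  6.98735461e-05, -1.17738887e-03,  7.82426463e-04,
       -9.77028759e-04, -2.61838482e-04]), 'effort': array([-2.61013643e-03, -4.58735633e+01, -4.18016052e+01, -2.98123668e-04,
        1.20674365e-02, -2.41879741e-05]), 'tool_pos': array([0.17310677, 0.57422548, 0.24913747]), 'ee_rot': array([-1.86669263e-04,  1.45872891e-01,  9.89302844e-01, -9.73642803e-04]), 'force': array([0.34705885, 0.59977796, 0.27580857]), 'torque': array([-0.02271233, -0.02049156, -0.01344687]), 'grip_force': 0.0, 'finger_gap': 0.08536726150875913}
scene {'mtx': array([[430.79804982,   0.        , 276.65743634],
       [  0.        , 430.79804982, 206.01829425],
       [  0.        ,   0.        ,   1.        ]]), 'dist_coeffs': array([-0.11151927,  0.        ,  0.        ,  0.        ,  0.        ]), 'world_from_camera': array([[ 0.42870497,  0.68953822, -0.58373718,  1.07667105],
       [ 0.90329887, -0.33875154,  0.26324617, -0.23
[... 576 characters left out ...]
2],
       [ 8.33145345e-03, -1.62081375e-01, -9.86742223e-01,
         1.20836890e+00],
       [ 0.00000000e+00,  0.00000000e+00,  0.00000000e+00,
         1.00000000e+00]])}
wrist {'mtx': array([[315.1744065 ,   0.        , 275.35607779],
       [  0.        , 315.1744065 , 206.75003002],
       [  0.        ,   0.        ,   1.        ]]), 'dist_coeffs': array([-0.06560414,  0.        ,  0.        ,  0.        ,  0.        ]), 'world_from_camera': array([[ 0.28871433,  0.90930443,  0.29968232,  0.09506652],
       [ 0.95741473, -0.27386806, -0.09139649,  0.59840658],
       [-0.00103382,  0.31330774, -0.94965109,  0.37334426],
       [ 0.        ,  0.        ,  0.        ,  1.        ]])}
```

View pics/top0.png

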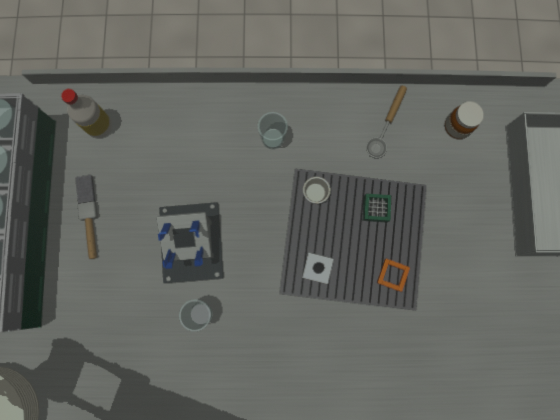

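View pics/scene0.png

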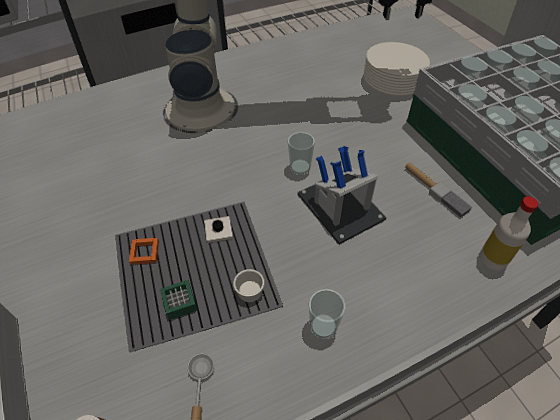

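The top view shows the green block at (378,208), orange frame at (395,275), white plate at (318,268), ramekin at (316,190), stand with blue guides at (185,243), and tumblers at (272,130) and (196,315). Next I'll get coarse positions.

```bash
cat > h.py <<'E'
from plant import state, eyes
import cv2, numpy as np
from scipy.spatial.transform import Rotation as R
def rays(n,px,m=None):
    m=m or eyes.camera_model(n)
    u=cv2.undistortPoints(np.float64(px).reshape(-1,1,2),m["mtx"],m["dist_coeffs"])[:,0]
    T=m["world_from_camera"]
    return T[:3,3], np.c_[u,np.ones(len(u))]@T[:3,:3].T
def onz(n,px,z,m=None):
    o,d=rays(n,px,m); return o+d*((z-o[2])/d[:,2])[:,None]
def mask(im,c):
    h=cv2.cvtColor(im,cv2.COLOR_RGB2HSV)
    lo,hi={"green":((65,90,30),(90,255,255)),"orange":((5,150,90),(18,255,255)),"blue":((108,120,40),(128,255,255)),"white":((0,0,170),(180,40,255))}[c]
    return cv2.inRange(h,lo,hi)
def blobs(mk,amin):
    cs,_=cv2.findContours(mk,cv2.RETR_EXTERNAL,cv2.CHAIN_APPROX_NONE)
    return sorted([c for c in cs if cv2.contourArea(c)>amin],key=cv2.contourArea,reverse=True)
def toolR():
    w,x,y,z=state()["ee_rot"]; return R.from_quat([x,y,z,w])
E
python3 - <<'E'
from h import *
t=cv2.imread("pics/top0.png")[...,::-1].copy(); s=cv2.imread("pics/scene0.png")[...,::-1].copy()
mt=eyes.camera_model("top")
for c,z in(("green",.034),("orange",.018),("white",.016),("blue",.155)):
    for b in blobs(mask(t,c),25)[:6]:
        p=onz("top",b[:,0],z,mt)[:,:2]*1e3; r=cv2.minAreaRect(p.astype(np.float32))
        print(c,np.round(cv2.boundingRect(b)),np.round(r[0]),np.round(r[1]),round(r[2],1))
for b in blobs(mask(s,"blue"),25): print("scene blue",cv2.boundingRect(b))
print("ramekin",onz("top",[[316,187]],.042),"tumblers top",onz("top",[[273,125],[194,315]],[.095]))
E
```

```text
green [365 194  26  27] [ 610. -249.] [59. 59.] 86.2
green [ 22 281  21  47] [385. 542.] [ 41. 105.] 89.4
orange [378 259  31  32] [ 453. -284.] [60. 60.] 69.8
blue [195 248   8  18] [485. 144.] [35. 14.] 1.3
blue [163 251  12  17] [480. 206.] [19. 33.] 78.6
blue [158 224  12  16] [537. 218.] [11. 37.] 60.6
blue [189 222   9  14] [543. 157.] [27. 16.] 1.4
scene blue (330, 161, 16, 27)
scene blue (339, 146, 13, 26)
scene blue (316, 156, 12, 27)
scene blue (358, 150, 9, 27)
ramekin [[ 0.65453586 -0.10627637  0.042     ]] tumblers top [[ 0.78568147 -0.00713943  0.095     ]
 [ 0.36572701  0.16006503  0.095     ]]
```

```bash
cat >> h.py <<'E'
from scipy.linalg import logm, expm
def rowfor(pos,Rt,n=None,pos0=None,R0=None):
    s=state(); R0=R0 or toolR(); p0=s["tool_pos"] if pos0 is None else pos0
    A=np.eye(4);A[:3,:3]=R0.as_matrix();A[:3,3]=p0
    B=np.eye(4);B[:3,:3]=Rt.as_matrix();B[:3,3]=pos
    D=np.linalg.inv(A)@B
    rv=np.degrees(R.from_matrix(D[:3,:3]).as_rotvec())
    n=n or int(np.ceil(max(np.linalg.norm(rv)/8,np.linalg.norm(D[:3,3])/.045,1)))
    r=expm(np.real(logm(D))/n)
    print("n",n,"d cm",np.round(r[:3,3]*100,3),"w deg",np.round(np.degrees(R.from_matrix(r[:3,:3]).as_rotvec()),3))
def tool(head,tilt=0):  # heading deg of -x tool; tilt forward deg
    h=np.radians(head);x=np.array([-np.cos(h),-np.sin(h),0]);z=np.array([0,0,-1.]);y=np.cross(z,x)
    return R.from_matrix(np.c_[x,y,z])*R.from_rotvec([0,-np.radians(tilt),0])
E
python3 - <<'E'
from h import *
rowfor([.43,.175,.24],tool(5,30))
rowfor([.43,.175,.24],tool(5,30),14)
E
```

```text
n 11 d cm [-2.715 -3.344  0.691] w deg [-0.528 -2.696 -1.932]
n 14 d cm [-2.121 -2.635  0.551] w deg [-0.415 -2.119 -1.518]
```

step_arm([
  {"dx": -2.12, "dy": -2.64, "dz": 0.55, "wx": -0.42, "wy": -2.12, "wz": -1.52},
  {"dx": -2.12, "dy": -2.64, "dz": 0.55, "wx": -0.42, "wy": -2.12, "wz": -1.52},
  {"dx": -2.12, "dy": -2.64, "dz": 0.55, "wx": -0.42, "wy": -2.12, "wz": -1.52},
  {"dx": -2.12, "dy": -2.64, "dz": 0.55, "wx": -0.42, "wy": -2.12, "wz": -1.52},
  {"dx": -2.12, "dy": -2.64, "dz": 0.55, "wx": -0.42, "wy": -2.12, "wz": -1.52},
  {"dx": -2.12, "dy": -2.64, "dz": 0.55, "wx": -0.42, "wy": -2.12, "wz": -1.52},
  {"dx": -2.12, "dy": -2.64, "dz": 0.55, "wx": -0.42, "wy": -2.12, "wz": -1.52},
  {"dx": -2.12, "dy": -2.64, "dz": 0.55, "wx": -0.42, "wy": -2.12, "wz": -1.52},
  {"dx": -2.12, "dy": -2.64, "dz": 0.55, "wx": -0.42, "wy": -2.12, "wz": -1.52},
  {"dx": -2.12, "dy": -2.64, "dz": 0.55, "wx": -0.42, "wy": -2.12, "wz": -1.52},
  {"dx": -2.12, "dy": -2.64, "dz": 0.55, "wx": -0.42, "wy": -2.12, "wz": -1.52},
  {"dx": -2.12, "dy": -2.64, "dz": 0.55, "wx": -0.42, "wy": -2.12, "wz": -1.52},
  {"dx": -2.12, "dy": -2.64, "dz": 0.55, "wx": -0.42, "wy": -2.12, "wz": -1.52},
  {"dx": -2.12, "dy": -2.64, "dz": 0.55, "wx": -0.42, "wy": -2.12, "wz": -1.52},
  {},
  {},
  {},
])

```text
invalid input
```

```bash
python3 - <<'E'
from h import *
import pickle
m=eyes.camera_model("wrist");a=eyes.grab_frame("wrist")
cv2.imwrite("pics/w1.png",a[...,::-1]);pickle.dump(m,open("w1.pkl","wb"))
print(state()["tool_pos"],toolR().as_matrix().round(3))
for b in blobs(mask(a,"blue"),40):print(cv2.boundingRect(b))
E
```

```text
[0.17310511 0.57429156 0.24936712] [[-0.957  0.289 -0.001]
 [ 0.289  0.957 -0.001]
 [ 0.    -0.002 -1.   ]]
```

View pics/w1.png

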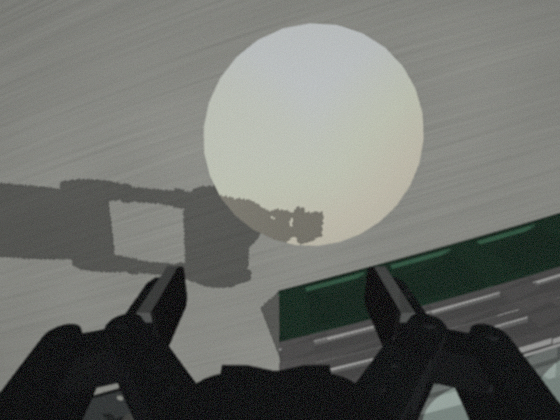

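The move was refused, probably because of the empty rows. The picture only shows the start place: a plate at (313,135), with the fingers at the bottom. I'll resend with explicit zeros.

step_arm([
  {"dx": -2.12, "dy": -2.64, "dz": 0.55, "wx": -0.42, "wy": -2.12, "wz": -1.52},
  {"dx": -2.12, "dy": -2.64, "dz": 0.55, "wx": -0.42, "wy": -2.12, "wz": -1.52},
  {"dx": -2.12, "dy": -2.64, "dz": 0.55, "wx": -0.42, "wy": -2.12, "wz": -1.52},
  {"dx": -2.12, "dy": -2.64, "dz": 0.55, "wx": -0.42, "wy": -2.12, "wz": -1.52},
  {"dx": -2.12, "dy": -2.64, "dz": 0.55, "wx": -0.42, "wy": -2.12, "wz": -1.52},
  {"dx": -2.12, "dy": -2.64, "dz": 0.55, "wx": -0.42, "wy": -2.12, "wz": -1.52},
  {"dx": -2.12, "dy": -2.64, "dz": 0.55, "wx": -0.42, "wy": -2.12, "wz": -1.52},
  {"dx": -2.12, "dy": -2.64, "dz": 0.55, "wx": -0.42, "wy": -2.12, "wz": -1.52},
  {"dx": -2.12, "dy": -2.64, "dz": 0.55, "wx": -0.42, "wy": -2.12, "wz": -1.52},
  {"dx": -2.12, "dy": -2.64, "dz": 0.55, "wx": -0.42, "wy": -2.12, "wz": -1.52},
  {"dx": -2.12, "dy": -2.64, "dz": 0.55, "wx": -0.42, "wy": -2.12, "wz": -1.52},
  {"dx": -2.12, "dy": -2.64, "dz": 0.55, "wx": -0.42, "wy": -2.12, "wz": -1.52},
  {"dx": -2.12, "dy": -2.64, "dz": 0.55, "wx": -0.42, "wy": -2.12, "wz": -1.52},
  {"dx": -2.12, "dy": -2.64, "dz": 0.55, "wx": -0.42, "wy": -2.12, "wz": -1.52},
  {"dx": 0, "dy": 0, "dz": 0, "wx": 0, "wy": 0, "wz": 0},
  {"dx": 0, "dy": 0, "dz": 0, "wx": 0, "wy": 0, "wz": 0},
])

```text
invalid input
```

step_arm([
  {"dx": -2.12, "dy": -2.64, "dz": 0.55, "wx": -0.42, "wy": -2.12, "wz": -1.52, "hand": 8.5},
])

```text
t: 0.25
tool_pos: [0.1855, 0.5444, 0.2429]
ee_rot: [0.018, 0.132, 0.991, 0.0]
force: [-0.1, -0.3, 0.2]
finger_gap: 0.085
grip_force: 0.0
```

step_arm([
  {"dx": -2.12, "dy": -2.64, "dz": 0.55, "wx": -0.42, "wy": -2.12, "wz": -1.52, "hand": 8.5},
  {"dx": -2.12, "dy": -2.64, "dz": 0.55, "wx": -0.42, "wy": -2.12, "wz": -1.52, "hand": 8.5},
  {"dx": -2.12, "dy": -2.64, "dz": 0.55, "wx": -0.42, "wy": -2.12, "wz": -1.52, "hand": 8.5},
  {"dx": -2.12, "dy": -2.64, "dz": 0.55, "wx": -0.42, "wy": -2.12, "wz": -1.52, "hand": 8.5},
  {"dx": -2.12, "dy": -2.64, "dz": 0.55, "wx": -0.42, "wy": -2.12, "wz": -1.52, "hand": 8.5},
  {"dx": -2.12, "dy": -2.64, "dz": 0.55, "wx": -0.42, "wy": -2.12, "wz": -1.52, "hand": 8.5},
  {"dx": -2.12, "dy": -2.64, "dz": 0.55, "wx": -0.42, "wy": -2.12, "wz": -1.52, "hand": 8.5},
  {"dx": -2.12, "dy": -2.64, "dz": 0.55, "wx": -0.42, "wy": -2.12, "wz": -1.52, "hand": 8.5},
  {"dx": -2.12, "dy": -2.64, "dz": 0.55, "wx": -0.42, "wy": -2.12, "wz": -1.52, "hand": 8.5},
  {"dx": -2.12, "dy": -2.64, "dz": 0.55, "wx": -0.42, "wy": -2.12, "wz": -1.52, "hand": 8.5},
  {"dx": -2.12, "dy": -2.64, "dz": 0.55, "wx": -0.42, "wy": -2.12, "wz": -1.52, "hand": 8.5},
  {"dx": -2.12, "dy": -2.64, "dz": 0.55, "wx": -0.42, "wy": -2.12, "wz": -1.52, "hand": 8.5},
  {"dx": -2.12, "dy": -2.64, "dz": 0.55, "wx": -0.42, "wy": -2.12, "wz": -1.52, "hand": 8.5},
  {"hand": 8.5},
  {"hand": 8.5},
])

```text
invalid input
```

```bash
python3 - <<'E'
from h import *
import pickle
m=eyes.camera_model("wrist");a=eyes.grab_frame("wrist")
cv2.imwrite("pics/w2.png",a[...,::-1]);pickle.dump(m,open("w2.pkl","wb"))
print(state()["tool_pos"],toolR().as_matrix().round(3))
for b in blobs(mask(a,"blue"),40):print(cv2.boundingRect(b))
E
```

```text
[0.18698221 0.53900707 0.24160127] [[-0.964  0.261  0.04 ]
 [ 0.261  0.965 -0.011]
 [-0.041 -0.    -0.999]]
```

View pics/w2.png

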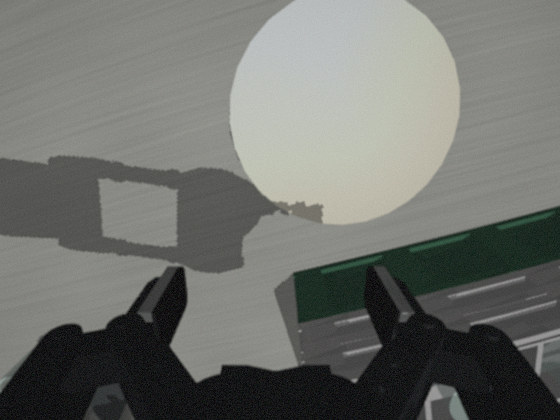

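Every row needs all seven keys. The picture is still of the start area.

step_arm([
  {"dx": -2.12, "dy": -2.64, "dz": 0.55, "wx": -0.42, "wy": -2.12, "wz": -1.52, "hand": 8.5},
  {"dx": -2.12, "dy": -2.64, "dz": 0.55, "wx": -0.42, "wy": -2.12, "wz": -1.52, "hand": 8.5},
  {"dx": -2.12, "dy": -2.64, "dz": 0.55, "wx": -0.42, "wy": -2.12, "wz": -1.52, "hand": 8.5},
  {"dx": -2.12, "dy": -2.64, "dz": 0.55, "wx": -0.42, "wy": -2.12, "wz": -1.52, "hand": 8.5},
  {"dx": -2.12, "dy": -2.64, "dz": 0.55, "wx": -0.42, "wy": -2.12, "wz": -1.52, "hand": 8.5},
  {"dx": -2.12, "dy": -2.64, "dz": 0.55, "wx": -0.42, "wy": -2.12, "wz": -1.52, "hand": 8.5},
  {"dx": -2.12, "dy": -2.64, "dz": 0.55, "wx": -0.42, "wy": -2.12, "wz": -1.52, "hand": 8.5},
  {"dx": -2.12, "dy": -2.64, "dz": 0.55, "wx": -0.42, "wy": -2.12, "wz": -1.52, "hand": 8.5},
  {"dx": -2.12, "dy": -2.64, "dz": 0.55, "wx": -0.42, "wy": -2.12, "wz": -1.52, "hand": 8.5},
  {"dx": -2.12, "dy": -2.64, "dz": 0.55, "wx": -0.42, "wy": -2.12, "wz": -1.52, "hand": 8.5},
  {"dx": -2.12, "dy": -2.64, "dz": 0.55, "wx": -0.42, "wy": -2.12, "wz": -1.52, "hand": 8.5},
  {"dx": -2.12, "dy": -2.64, "dz": 0.55, "wx": -0.42, "wy": -2.12, "wz": -1.52, "hand": 8.5},
  {"dx": -2.12, "dy": -2.64, "dz": 0.55, "wx": -0.42, "wy": -2.12, "wz": -1.52, "hand": 8.5},
  {"dx": 0, "dy": 0, "dz": 0, "wx": 0, "wy": 0, "wz": 0, "hand": 8.5},
  {"dx": 0, "dy": 0, "dz": 0, "wx": 0, "wy": 0, "wz": 0, "hand": 8.5},
])

```text
t: 1.8
tool_pos: [0.4299, 0.1741, 0.2404]
ee_rot: [0.259, -0.041, 0.965, 0.013]
force: [-0.6, -0.3, -0.2]
finger_gap: 0.0852
grip_force: 0.0
```

```bash
python3 - <<'E'
from h import *
import pickle
m=eyes.camera_model("wrist");a=eyes.grab_frame("wrist")
cv2.imwrite("pics/w3.png",a[...,::-1]);pickle.dump(m,open("w3.pkl","wb"))
print(state()["tool_pos"],toolR().as_matrix().round(3))
for b in blobs(mask(a,"blue"),40):print(cv2.boundingRect(b))
E
```

```text
[0.42962105 0.17485436 0.24032092] [[-0.863 -0.087  0.498]
 [-0.074  0.996  0.046]
 [-0.5    0.003 -0.866]]
(301, 230, 24, 44)
(228, 230, 24, 44)
(223, 170, 27, 32)
(302, 170, 27, 31)
```

View pics/w3.png

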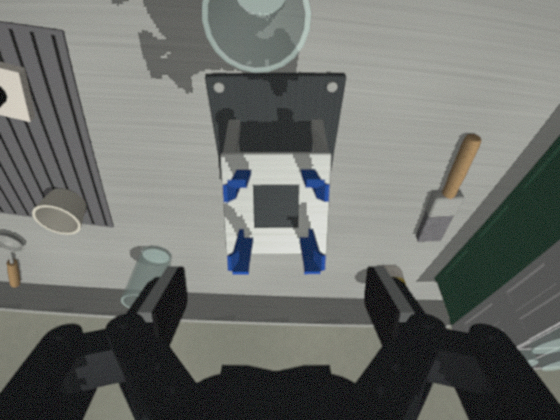

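The wrist view shows the pocket almost square-on: aluminium plate over columns 221–331 and rows 153–254, four blue guides at its corners, tumbler2 at the top (toward the robot), and the mat at left. Next I'll fit the plate edges to get the pose.

```bash
cat > cr.py <<'E'
from h import *
import pickle
from scipy.optimize import least_squares
a=cv2.imread("pics/w3.png");m=pickle.load(open("w3.pkl","rb"))
g=cv2.GaussianBlur(cv2.cvtColor(a,cv2.COLOR_BGR2GRAY),(3,3),0).astype(float)
def edge(line,lo,hi): # strongest sub-pixel step in [lo,hi)
    d=np.abs(np.gradient(line))[lo:hi];i=d.argmax();k=slice(max(i-2,0),i+3)
    return lo+(np.arange(len(d))[k]*d[k]).sum()/d[k].sum()
L=[(edge(g[r],214,232),r) for r in range(204,228,2)]
Rr=[(edge(g[r],320,340),r) for r in range(204,228,2)]
T=[(c,edge(g[:,c],146,160)) for c in range(255,300,3)]
B=[(c,edge(g[:,c],247,262)) for c in range(258,296,3)]
for q in(L,Rr,T,B):print(np.round(q[0],1),np.round(q[len(q)//2],1),np.round(q[-1],1))
H=.0525
def pts(px,p,Rc):
    o,d=rays("wrist",px,m);o=Rc.inv().apply(o-p[:3]);d=Rc.inv().apply(d)
    return o-d*(o[2]/d[:,2])[:,None]
def Rc(hd,t=30):return R.from_euler("ZY",[hd,-t],degrees=True)
def f(p):
    C=Rc(p[3]*100)
    return 1e3*np.r_[pts(L,p,C)[:,1]+s*H,pts(Rr,p,C)[:,1]-s*H,pts(T,p,C)[:,0]+H,pts(B,p,C)[:,0]-H]
s=np.sign(-pts(L,np.array([.51,.18,.1]),Rc(5))[0,1])
r=least_squares(f,[.51,.18,.1,.05],loss="soft_l1")
p=r.x;C=Rc(p[3]*100);print("floor",p[:3].round(4),"head",p[3]*100,"rms",np.sqrt((f(p)**2).mean()))
for b in blobs(mask(a[...,::-1].copy(),"blue"),40):
    q=b[:,0].astype(float);o,d=rays("wrist",q,m);o=C.inv().apply(o-p[:3]);d=C.inv().apply(d)
    x60=(o+d*((.06-o[2])/d[:,2])[:,None])*1e3; x0=(o-d*(o[2]/d[:,2])[:,None])*1e3
    print("z60",x60.min(0).round(1)[:2],x60.max(0).round(1)[:2],"z0",x0.min(0).round(1)[:2],x0.max(0).round(1)[:2])
E
python3 cr.py
```

```text
[227.9 204. ] [223.5 216. ] [230.5 226. ]
[327.8 204. ] [327. 216.] [326.8 226. ]
[255. 153.] [276. 153.] [297.  152.1]
[258.  253.2] [276.  253.2] [294.  253.1]
floor [0.5317 0.1843 0.0968] head 5.627019805928053 rms 1.7902773021872807
z60 [ 1.8 21.1] [42.1 41.3] z0 [26.8 26. ] [77.2 51.2]
z60 [  1.1 -41.3] [ 41.3 -20.4] z0 [ 25.9 -52.1] [ 76.2 -25.9]
z60 [-49.  -40.8] [-24.  -19.7] z0 [-36.7 -51.5] [ -5.5 -25.2]
z60 [-48.3  21.2] [-23.8  42.1] z0 [-35.9  26.1] [-5.3 52.2]
```

```bash
sed -i 's/^Rr=/L=[q for q in L if 221<q[0]<226]\nRr=/' cr.py; python3 cr.py | head -8; python3 - <<'E'
from h import *
# look pose over the mat
rowfor([.46,-.2,.35],tool(-25,0))
rowfor([.46,-.2,.35],tool(-25,0),12)
E
```

```text
[222.6 208. ] [223.1 214. ] [225.1 224. ]
[327.8 204. ] [327. 216.] [326.8 226. ]
[255. 153.] [276. 153.] [297.  152.1]
[258.  253.2] [276.  253.2] [294.  253.1]
floor [0.5309 0.1838 0.0976] head 5.497212178121775 rms 0.26262779458607394
z60 [ 1.6 21.4] [41.8 41.6] z0 [26.6 26.4] [76.8 51.6]
z60 [  1.  -40.7] [ 41.1 -19.9] z0 [ 25.8 -51.4] [ 76.  -25.3]
z60 [-48.8 -40.3] [-24.  -19.4] z0 [-36.5 -50.9] [ -5.4 -24.7]
n 9 d cm [-1.303 -4.058 -1.003] w deg [0.893 3.253 3.25 ]
n 12 d cm [-0.993 -3.038 -0.753] w deg [0.67  2.44  2.437]
```

Floor centre is at (0.531, 0.184, 0.098) with heading 5.5°. Next I'll move above the block to look from close by.

```bash
python3 - <<'E'
from h import *
rowfor([.61,-.249,.18],tool(-3.8,0),13)
E
```

```text
n 13 d cm [-1.175 -3.292  0.8  ] w deg [0.192 2.304 0.657]
```

step_arm([
  {"dx": -1.17, "dy": -3.29, "dz": 0.8, "wx": 0.19, "wy": 2.3, "wz": 0.66, "hand": 8.5},
  {"dx": -1.17, "dy": -3.29, "dz": 0.8, "wx": 0.19, "wy": 2.3, "wz": 0.66, "hand": 8.5},
  {"dx": -1.17, "dy": -3.29, "dz": 0.8, "wx": 0.19, "wy": 2.3, "wz": 0.66, "hand": 8.5},
  {"dx": -1.17, "dy": -3.29, "dz": 0.8, "wx": 0.19, "wy": 2.3, "wz": 0.66, "hand": 8.5},
  {"dx": -1.17, "dy": -3.29, "dz": 0.8, "wx": 0.19, "wy": 2.3, "wz": 0.66, "hand": 8.5},
  {"dx": -1.17, "dy": -3.29, "dz": 0.8, "wx": 0.19, "wy": 2.3, "wz": 0.66, "hand": 8.5},
  {"dx": -1.17, "dy": -3.29, "dz": 0.8, "wx": 0.19, "wy": 2.3, "wz": 0.66, "hand": 8.5},
  {"dx": -1.17, "dy": -3.29, "dz": 0.8, "wx": 0.19, "wy": 2.3, "wz": 0.66, "hand": 8.5},
  {"dx": -1.17, "dy": -3.29, "dz": 0.8, "wx": 0.19, "wy": 2.3, "wz": 0.66, "hand": 8.5},
  {"dx": -1.17, "dy": -3.29, "dz": 0.8, "wx": 0.19, "wy": 2.3, "wz": 0.66, "hand": 8.5},
  {"dx": -1.17, "dy": -3.29, "dz": 0.8, "wx": 0.19, "wy": 2.3, "wz": 0.66, "hand": 8.5},
  {"dx": -1.17, "dy": -3.29, "dz": 0.8, "wx": 0.19, "wy": 2.3, "wz": 0.66, "hand": 8.5},
  {"dx": -1.17, "dy": -3.29, "dz": 0.8, "wx": 0.19, "wy": 2.3, "wz": 0.66, "hand": 8.5},
  {"dx": 0, "dy": 0, "dz": 0, "wx": 0, "wy": 0, "wz": 0, "hand": 8.5},
  {"dx": 0, "dy": 0, "dz": 0, "wx": 0, "wy": 0, "wz": 0, "hand": 8.5},
])

```text
t: 3.35
tool_pos: [0.6108, -0.2472, 0.1782]
ee_rot: [-0.001, 0.032, 0.999, 0.001]
force: [0.0, -0.2, 0.1]
finger_gap: 0.0848
grip_force: 0.0
```

```bash
python3 - <<'E'
from h import *
m=eyes.camera_model("wrist");a=eyes.grab_frame("wrist")
cv2.imwrite("pics/w4.png",a[...,::-1])
print(state()["tool_pos"],m["world_from_camera"][:3,3].round(3))
for c,z in(("green",.034),("orange",.018),("white",.016)):
  for b in blobs(mask(a,c),60)[:4]:
    p=onz("wrist",b[:,0],z,m)[:,:2]*1e3; r=cv2.minAreaRect(p.astype(np.float32))
    print(c,cv2.boundingRect(b),np.round(r[0],1),np.round(r[1],1),round(r[2],1))
E
```

```text
[ 0.6107104  -0.24677996  0.17981943] [ 0.53  -0.242  0.302]
green (236, 160, 69, 70) [ 607.  -250.7] [59.3 63.6] 86.2
orange (170, 0, 86, 60) [ 460.4 -288.6] [61.9 47.1] 71.7
orange (95, 386, 26, 33) [ 868.4 -471.9] [54.1 31.5] 13.7
white (171, 0, 389, 382) [ 682.2 -170.4] [388.3 448.1] 12.4
white (0, 0, 164, 358) [ 622.6 -441.2] [179.4 409.5] 71.5
white (383, 0, 84, 65) [ 472.5 -112.5] [60.6 52.7] 76.1
white (469, 304, 38, 24) [768.2 -12.5] [43.7 30.1] 76.9
```

View pics/w4.png

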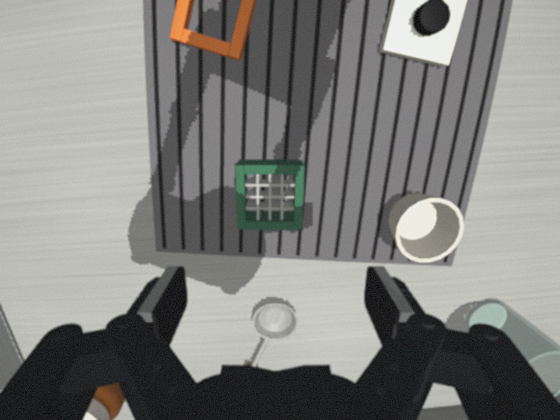

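The block is at (270,195) with its inner grid visible. The ramekin at (426,228) is well clear. Descending and gripping.

step_arm([
  {"dx": 0.07, "dy": -0.2, "dz": 3.5, "wx": 0, "wy": 0, "wz": 0, "hand": 8.5},
  {"dx": 0.07, "dy": -0.2, "dz": 3.5, "wx": 0, "wy": 0, "wz": 0, "hand": 8.5},
  {"dx": 0, "dy": 0, "dz": 3.5, "wx": 0, "wy": 0, "wz": 0, "hand": 8.5},
  {"dx": 0, "dy": 0, "dz": 2.6, "wx": 0, "wy": 0, "wz": 0, "hand": 8.5},
  {"dx": 0, "dy": 0, "dz": 1.5, "wx": 0, "wy": 0, "wz": 0, "hand": 8.5},
  {"dx": 0, "dy": 0, "dz": 0.7, "wx": 0, "wy": 0, "wz": 0, "hand": 8.5},
  {"dx": 0, "dy": 0, "dz": 0, "wx": 0, "wy": 0, "wz": 0, "hand": 7.0},
  {"dx": 0, "dy": 0, "dz": 0, "wx": 0, "wy": 0, "wz": 0, "hand": 5.0},
  {"dx": 0, "dy": 0, "dz": 0, "wx": 0, "wy": 0, "wz": 0, "hand": 5.0},
  {"dx": 0, "dy": 0, "dz": 0, "wx": 0, "wy": 0, "wz": 0, "hand": 5.0},
  {"dx": 0, "dy": 0, "dz": 0, "wx": 0, "wy": 0, "wz": 0, "hand": 5.0},
], newtons=40)

```text
t: 4.5
tool_pos: [0.6099, -0.253, 0.0298]
ee_rot: [0.003, 0.033, 0.999, -0.001]
force: [0.8, 1.1, 6.3]
finger_gap: 0.0588
grip_force: 46.5
```

step_arm([
  {"dx": 0, "dy": 0, "dz": 0, "wx": 0, "wy": 0, "wz": 0, "hand": 5.0},
  {"dx": 0, "dy": 0, "dz": 0, "wx": 0, "wy": 0, "wz": 0, "hand": 5.0},
])

```text
t: 4.7
tool_pos: [0.6099, -0.2529, 0.0298]
ee_rot: [0.003, 0.033, 0.999, -0.001]
force: [-0.6, 0.6, 5.7]
finger_gap: 0.0595
grip_force: 46.5
```

```bash
cat >> h.py <<'E'
FL=np.array([.5309,.1841,.0976]); HD=5.5
def cpose(h,x=0,y=0): # TCP target h above floor, offset in cradle x,y
    C=R.from_euler("ZY",[HD,-30],degrees=True); return FL+C.apply([x,y,h])
def incr(): # TCP in cradle coordinates
    C=R.from_euler("ZY",[HD,-30],degrees=True); return (C.inv().apply(state()["tool_pos"]-FL)*1e3).round(1), np.degrees((tool(HD,30).inv()*toolR()).as_rotvec()).round(2)
E
python3 - <<'E'
from h import *
s=state();print(s["tool_pos"],s["force"],s["finger_gap"],toolR().as_matrix().round(3))
p=s["tool_pos"]+[0,0,.17]
rowfor(cpose(.12,.001),tool(HD,30),15,pos0=p)
E
```

```text
[ 0.60990634 -0.25294884  0.02979571] [-0.57521861  0.62676627  5.66831733] 0.0594504688964302 [[-0.998  0.066  0.005]
 [ 0.066  0.998 -0.001]
 [-0.005 -0.001 -1.   ]]
n 15 d cm [ 0.876  2.888 -0.217] w deg [-0.167 -1.976 -0.603]
```

step_arm([
  {"dx": 0, "dy": 0, "dz": -3, "wx": 0, "wy": 0, "wz": 0, "hand": 5.0},
  {"dx": 0, "dy": 0, "dz": -5, "wx": 0, "wy": 0, "wz": 0, "hand": 5.0},
  {"dx": 0, "dy": 0, "dz": -5, "wx": 0, "wy": 0, "wz": 0, "hand": 5.0},
  {"dx": 0, "dy": 0, "dz": -4, "wx": 0, "wy": 0, "wz": 0, "hand": 5.0},
  {"dx": 0.88, "dy": 2.89, "dz": -0.22, "wx": -0.17, "wy": -1.98, "wz": -0.6, "hand": 5.0},
  {"dx": 0.88, "dy": 2.89, "dz": -0.22, "wx": -0.17, "wy": -1.98, "wz": -0.6, "hand": 5.0},
  {"dx": 0.88, "dy": 2.89, "dz": -0.22, "wx": -0.17, "wy": -1.98, "wz": -0.6, "hand": 5.0},
  {"dx": 0.88, "dy": 2.89, "dz": -0.22, "wx": -0.17, "wy": -1.98, "wz": -0.6, "hand": 5.0},
  {"dx": 0.88, "dy": 2.89, "dz": -0.22, "wx": -0.17, "wy": -1.98, "wz": -0.6, "hand": 5.0},
  {"dx": 0.88, "dy": 2.89, "dz": -0.22, "wx": -0.17, "wy": -1.98, "wz": -0.6, "hand": 5.0},
  {"dx": 0.88, "dy": 2.89, "dz": -0.22, "wx": -0.17, "wy": -1.98, "wz": -0.6, "hand": 5.0},
  {"dx": 0.88, "dy": 2.89, "dz": -0.22, "wx": -0.17, "wy": -1.98, "wz": -0.6, "hand": 5.0},
  {"dx": 0.88, "dy": 2.89, "dz": -0.22, "wx": -0.17, "wy": -1.98, "wz": -0.6, "hand": 5.0},
  {"dx": 0.88, "dy": 2.89, "dz": -0.22, "wx": -0.17, "wy": -1.98, "wz": -0.6, "hand": 5.0},
  {"dx": 0.88, "dy": 2.89, "dz": -0.22, "wx": -0.17, "wy": -1.98, "wz": -0.6, "hand": 5.0},
  {"dx": 0.88, "dy": 2.89, "dz": -0.22, "wx": -0.17, "wy": -1.98, "wz": -0.6, "hand": 5.0},
  {"dx": 0.88, "dy": 2.89, "dz": -0.22, "wx": -0.17, "wy": -1.98, "wz": -0.6, "hand": 5.0},
  {"dx": 0.88, "dy": 2.89, "dz": -0.22, "wx": -0.17, "wy": -1.98, "wz": -0.6, "hand": 5.0},
  {"dx": 0.88, "dy": 2.89, "dz": -0.22, "wx": -0.17, "wy": -1.98, "wz": -0.6, "hand": 5.0},
  {"dx": 0, "dy": 0, "dz": 0, "wx": 0, "wy": 0, "wz": 0, "hand": 5.0},
])

```text
t: 6.7
tool_pos: [0.4679, 0.1821, 0.2]
ee_rot: [0.257, -0.048, 0.965, 0.015]
force: [0.6, -1.1, -1.6]
finger_gap: 0.0594
grip_force: 45.6
```

```bash
cat > inhand.py <<'E'
from h import *
import sys
s=state();m=eyes.camera_model("wrist");a=eyes.grab_frame("wrist")
print("tcp in cradle",incr(),"F",s["force"].round(1),"gap",s["finger_gap"],"grip",s["grip_force"],"t",s["t"])
mk=mask(a,sys.argv[1]);mk[:,:150]=0;mk[:,400:]=0;mk[:int(sys.argv[3]) if len(sys.argv)>3 else 0]=0
T=m["world_from_camera"];Rt=toolR()
b=blobs(mk,60)[0];cv2.imwrite("pics/ih_%s.png"%sys.argv[1],a[...,::-1])
# project onto plane tool-z = d (mm), report in tool frame
d=float(sys.argv[2])/1e3
o,dr=rays("wrist",b[:,0],m);o=Rt.inv().apply(o-s["tool_pos"]);dr=Rt.inv().apply(dr)
q=(o+dr*((d-o[2])/dr[:,2])[:,None])[:,:2]*1e3
r=cv2.minAreaRect(q.astype(np.float32));print(cv2.boundingRect(b),"tool frame",np.round(r[0],1),np.round(r[1],1),round(r[2],1),"min",q.min(0).round(1),"max",q.max(0).round(1))
E
python3 inhand.py green -4.2
```

```text
tcp in cradle (array([ -2.5,   2.6, 120.2]), array([-0.21,  0.17, -0.1 ])) F [ 0.6 -1.1 -1.6] gap 0.05938823634857269 grip 45.56418478488922 t 6.7
(206, 211, 140, 138) tool frame [4.8 0.6] [69.2 60.2] 1.2 min [-29.8 -29.5] max [39.6 30.6]
```

step_arm([
  {"dx": -0.25, "dy": -0.28, "dz": 0, "wx": 0.2, "wy": -0.17, "wz": 0.1, "hand": 5.0},
  {"dx": 0, "dy": 0, "dz": 1.5, "wx": 0, "wy": 0, "wz": 0, "hand": 5.0},
  {"dx": 0, "dy": 0, "dz": 1, "wx": 0, "wy": 0, "wz": 0, "hand": 5.0},
  {"dx": 0, "dy": 0, "dz": 0, "wx": 0, "wy": 0, "wz": 0, "hand": 5.0},
])

```text
t: 7.15
tool_pos: [0.485, 0.1763, 0.1783]
ee_rot: [0.257, -0.044, 0.965, 0.011]
force: [-0.3, -0.6, -1.4]
finger_gap: 0.0593
grip_force: 45.6
```

```bash
python3 -c "
from h import *
print(incr(),state()['force'])"
```

```text
(array([ 0.2, -3.3, 93.1]), array([0.22, 0.17, 0.28])) [-0.30598107 -0.62619855 -1.43973934]
```

step_arm([
  {"dx": 0, "dy": 0.32, "dz": 0, "wx": -0.2, "wy": -0.15, "wz": -0.2, "hand": 5.0},
  {"dx": 0, "dy": 0, "dz": 1, "wx": 0, "wy": 0, "wz": 0, "hand": 5.0},
  {"dx": 0, "dy": 0, "dz": 1, "wx": 0, "wy": 0, "wz": 0, "hand": 5.0},
  {"dx": 0, "dy": 0, "dz": 0, "wx": 0, "wy": 0, "wz": 0, "hand": 5.0},
  {"dx": 0, "dy": 0, "dz": 0, "wx": 0, "wy": 0, "wz": 0, "hand": 5.0},
  {"dx": 0, "dy": 0, "dz": 0, "wx": 0, "wy": 0, "wz": 0, "hand": 5.0},
])

```text
t: 7.75
tool_pos: [0.4946, 0.182, 0.1634]
ee_rot: [0.26, -0.047, 0.964, 0.013]
force: [-1.3, 0.6, -1.2]
finger_gap: 0.0592
grip_force: 45.5
```

```bash
python3 -c "
from h import *
print(incr(),state()['force'])"
```

```text
(array([ 1.5,  1.4, 75.2]), array([-0.11, -0.21, -0.01])) [-1.25867091  0.61636427 -1.22010214]
```

step_arm([
  {"dx": 0, "dy": 0, "dz": 0, "wx": 0, "wy": 0, "wz": 0, "hand": 5.0},
  {"dx": 0, "dy": 0, "dz": 0, "wx": 0, "wy": 0, "wz": 0, "hand": 5.0},
  {"dx": 0, "dy": 0, "dz": 0, "wx": 0, "wy": 0, "wz": 0, "hand": 5.0},
])

```text
t: 8.05
tool_pos: [0.4946, 0.182, 0.1636]
ee_rot: [0.26, -0.047, 0.964, 0.013]
force: [-0.6, -0.2, -1.2]
finger_gap: 0.0592
grip_force: 45.5
```

```bash
python3 -c "
from h import *
print(incr(),state()['force'],state()['qvel'])"
```

```text
(array([ 1.6,  1.4, 75.3]), array([-0.11, -0.23, -0.01])) [-0.55294465 -0.22939468 -1.1830006 ] [-0.00037579 -0.00117618 -0.00037626 -0.00017375 -0.00082824 -0.00015274]
```

step_arm([
  {"dx": 0.14, "dy": -0.2, "dz": 0, "wx": 0.1, "wy": 0.2, "wz": 0, "hand": 5.0},
  {"dx": 0, "dy": 0, "dz": 0, "wx": 0, "wy": 0, "wz": 0, "hand": 5.0},
  {"dx": 0, "dy": 0, "dz": 0, "wx": 0, "wy": 0, "wz": 0, "hand": 5.0},
  {"dx": 0, "dy": 0, "dz": 0.5, "wx": 0, "wy": 0, "wz": 0, "hand": 5.0},
  {"dx": 0, "dy": 0, "dz": 0.5, "wx": 0, "wy": 0, "wz": 0, "hand": 5.0},
  {"dx": 0, "dy": 0, "dz": 0.5, "wx": 0, "wy": 0, "wz": 0, "hand": 5.0},
  {"dx": 0, "dy": 0, "dz": 0.5, "wx": 0, "wy": 0, "wz": 0, "hand": 5.0},
  {"dx": 0, "dy": 0, "dz": 0, "wx": 0, "wy": 0, "wz": 0, "hand": 5.0},
  {"dx": 0, "dy": 0, "dz": 0, "wx": 0, "wy": 0, "wz": 0, "hand": 5.0},
  {"dx": 0, "dy": 0, "dz": 0, "wx": 0, "wy": 0, "wz": 0, "hand": 5.0},
])

```text
t: 9.05
tool_pos: [0.5036, 0.1808, 0.1455]
ee_rot: [0.259, -0.046, 0.965, 0.013]
force: [0.5, -0.5, -1.4]
finger_gap: 0.0591
grip_force: 45.6
```

```bash
python3 -c "
from h import *
print(incr(),state()['force'],state()['torque'])"
```

```text
(array([ 0.2, -0.6, 55.2]), array([-0.01, -0.02, -0.01])) [ 0.52557355 -0.49313072 -1.37506288] [-0.05730557  0.37066557  0.02259102]
```

step_arm([
  {"dx": 0, "dy": 0, "dz": 0.5, "wx": 0, "wy": 0, "wz": 0, "hand": 5.0},
  {"dx": 0, "dy": 0, "dz": 0.5, "wx": 0, "wy": 0, "wz": 0, "hand": 5.0},
  {"dx": 0, "dy": 0, "dz": 0.5, "wx": 0, "wy": 0, "wz": 0, "hand": 5.0},
  {"dx": 0, "dy": 0, "dz": 0.5, "wx": 0, "wy": 0, "wz": 0, "hand": 5.0},
  {"dx": 0, "dy": 0, "dz": 0.5, "wx": 0, "wy": 0, "wz": 0, "hand": 5.0},
  {"dx": 0, "dy": 0, "dz": 0.2, "wx": 0, "wy": 0, "wz": 0, "hand": 5.0},
  {"dx": 0, "dy": 0, "dz": 0.2, "wx": 0, "wy": 0, "wz": 0, "hand": 5.0},
  {"dx": 0, "dy": 0, "dz": 0, "wx": 0, "wy": 0, "wz": 0, "hand": 5.0},
  {"dx": 0, "dy": 0, "dz": 0, "wx": 0, "wy": 0, "wz": 0, "hand": 5.0},
])

```text
t: 9.95
tool_pos: [0.5178, 0.1824, 0.1229]
ee_rot: [0.259, -0.046, 0.965, 0.013]
force: [-19.4, -2.9, 14.8]
finger_gap: 0.0592
grip_force: 48.5
```

```bash
python3 -c "
from h import *
print(incr(),state()['force'],state()['torque'])"
```

```text
(array([ 1.2, -0.5, 28.6]), array([-0.02, -0.05,  0.02])) [-19.36045096  -2.94916022  14.75534877] [-0.75744901  1.63502287 -0.55321417]
```

step_arm([
  {"dx": 0, "dy": 0, "dz": -0.1, "wx": 0, "wy": 0, "wz": 0, "hand": 5.0},
  {"dx": 0, "dy": 0, "dz": 0, "wx": 0, "wy": 0, "wz": 0, "hand": 6.3},
  {"dx": 0, "dy": 0, "dz": 0, "wx": 0, "wy": 0, "wz": 0, "hand": 6.8},
  {"dx": 0, "dy": 0, "dz": 0, "wx": 0, "wy": 0, "wz": 0, "hand": 7.5},
  {"dx": 0, "dy": 0, "dz": 0, "wx": 0, "wy": 0, "wz": 0, "hand": 7.5},
  {"dx": 0, "dy": 0, "dz": 0, "wx": 0, "wy": 0, "wz": 0, "hand": 7.5},
])

```text
t: 10.55
tool_pos: [0.5175, 0.1821, 0.1208]
ee_rot: [0.258, -0.046, 0.965, 0.012]
force: [0.1, 0.0, -0.7]
finger_gap: 0.0751
grip_force: 0.0
```

```bash
cat > fl.py <<'E'
from h import *
import sys
# green top face in cradle coordinates at given height
def look(c,h,top=0):
    s=state();m=eyes.camera_model("wrist");a=eyes.grab_frame("wrist");cv2.imwrite("pics/fl_%s_%.1f.png"%(c,s["t"]),a[...,::-1])
    C=R.from_euler("ZY",[HD,-30],degrees=True)
    mk=mask(a,c);mk[:,:150]=0;mk[:,400:]=0;mk[:top]=0
    b=blobs(mk,60)[0];o,d=rays("wrist",b[:,0],m);o=C.inv().apply(o-FL);d=C.inv().apply(d)
    q=(o+d*((h-o[2])/d[:,2])[:,None])[:,:2]*1e3;r=cv2.minAreaRect(q.astype(np.float32))
    print(c,cv2.boundingRect(b),"cradle",np.round(r[0],1),np.round(r[1],1),round(r[2],1),"min",q.min(0).round(1),"max",q.max(0).round(1))
E
python3 - <<'E'
from fl import *
print(incr(),state()['force'],state()["finger_gap"]);look("green",.030)
E
```

```text
(array([-0.1, -0.7, 26.8]), array([-0.  ,  0.01, -0.01])) [ 0.11385998  0.04839631 -0.74924672] 0.07513067937558582
green (207, 208, 140, 139) cradle [-5.5  0.2] [61.4 70.3] 89.9 min [-40.7 -30.5] max [29.6 30.9]
```

step_arm([
  {"dx": 0, "dy": 0, "dz": -1, "wx": 0, "wy": 0, "wz": 0, "hand": 7.8},
  {"dx": 0, "dy": 0, "dz": -3, "wx": 0, "wy": 0, "wz": 0, "hand": 8.0},
  {"dx": 0, "dy": 0, "dz": -4, "wx": 0, "wy": 0, "wz": 0, "hand": 8.5},
  {"dx": 0, "dy": 0, "dz": -4, "wx": 0, "wy": 0, "wz": 0, "hand": 8.5},
  {"dx": 0, "dy": 0, "dz": 0, "wx": 0, "wy": 0, "wz": 0, "hand": 8.5},
  {"dx": 0, "dy": 0, "dz": 0, "wx": 0, "wy": 0, "wz": 0, "hand": 8.5},
])

```text
t: 11.2
tool_pos: [0.4577, 0.1766, 0.2274]
ee_rot: [0.26, -0.046, 0.964, 0.013]
force: [-0.2, -0.8, -0.1]
finger_gap: 0.0849
grip_force: 0.0
```

```bash
python3 - <<'E'
from fl import *
print(incr(),state()['force'],state()["finger_gap"]);look("green",.030)
import glob
f=sorted(glob.glob("pics/fl_green_*.png"))[0:];f=max(f,key=lambda n:float(n[:-4].split("_")[-1]));print(f)
a=cv2.imread(f)[110:310,170:380];cv2.imwrite("pics/crop1.png",cv2.resize(a,None,fx=2.8,fy=2.8,interpolation=cv2.INTER_CUBIC))
rowfor([.453,-.284,.164],tool(-20.2,0),15)
E
```

```text
(array([  1.2,  -0.4, 149.2]), array([-0.08, -0.22,  0.01])) [-0.24482692 -0.75901339 -0.09617611] 0.08492261133449655
green (239, 161, 74, 77) cradle [-4.3  0.3] [60.  64.4] 89.9 min [-36.5 -29.8] max [27.9 30.2]
pics/fl_green_11.2.png
n 15 d cm [-0.213 -3.094  0.427] w deg [0.451 1.969 1.675]
```

View pics/crop1.png

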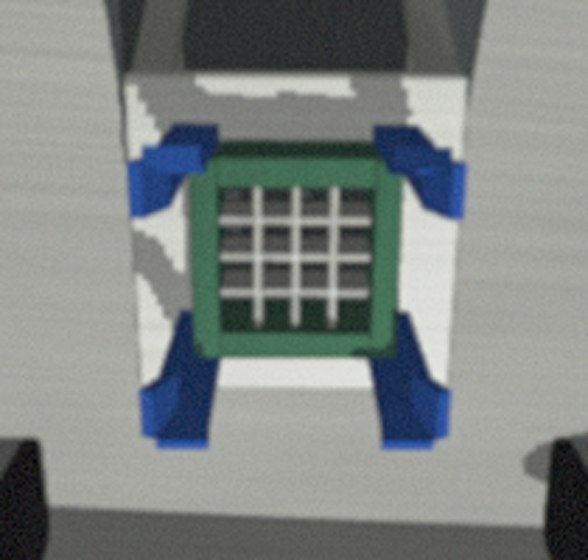

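The block lies square and home between the guides. Next is the spacer.

step_arm([
  {"dx": -0.21, "dy": -3.09, "dz": 0.43, "wx": 0.45, "wy": 1.97, "wz": 1.67, "hand": 8.5},
  {"dx": -0.21, "dy": -3.09, "dz": 0.43, "wx": 0.45, "wy": 1.97, "wz": 1.67, "hand": 8.5},
  {"dx": -0.21, "dy": -3.09, "dz": 0.43, "wx": 0.45, "wy": 1.97, "wz": 1.67, "hand": 8.5},
  {"dx": -0.21, "dy": -3.09, "dz": 0.43, "wx": 0.45, "wy": 1.97, "wz": 1.67, "hand": 8.5},
  {"dx": -0.21, "dy": -3.09, "dz": 0.43, "wx": 0.45, "wy": 1.97, "wz": 1.67, "hand": 8.5},
  {"dx": -0.21, "dy": -3.09, "dz": 0.43, "wx": 0.45, "wy": 1.97, "wz": 1.67, "hand": 8.5},
  {"dx": -0.21, "dy": -3.09, "dz": 0.43, "wx": 0.45, "wy": 1.97, "wz": 1.67, "hand": 8.5},
  {"dx": -0.21, "dy": -3.09, "dz": 0.43, "wx": 0.45, "wy": 1.97, "wz": 1.67, "hand": 8.5},
  {"dx": -0.21, "dy": -3.09, "dz": 0.43, "wx": 0.45, "wy": 1.97, "wz": 1.67, "hand": 8.5},
  {"dx": -0.21, "dy": -3.09, "dz": 0.43, "wx": 0.45, "wy": 1.97, "wz": 1.67, "hand": 8.5},
  {"dx": -0.21, "dy": -3.09, "dz": 0.43, "wx": 0.45, "wy": 1.97, "wz": 1.67, "hand": 8.5},
  {"dx": -0.21, "dy": -3.09, "dz": 0.43, "wx": 0.45, "wy": 1.97, "wz": 1.67, "hand": 8.5},
  {"dx": -0.21, "dy": -3.09, "dz": 0.43, "wx": 0.45, "wy": 1.97, "wz": 1.67, "hand": 8.5},
  {"dx": -0.21, "dy": -3.09, "dz": 0.43, "wx": 0.45, "wy": 1.97, "wz": 1.67, "hand": 8.5},
  {"dx": -0.21, "dy": -3.09, "dz": 0.43, "wx": 0.45, "wy": 1.97, "wz": 1.67, "hand": 8.5},
  {"dx": 0, "dy": 0, "dz": 0, "wx": 0, "wy": 0, "wz": 0, "hand": 8.5},
  {"dx": 0, "dy": 0, "dz": 0, "wx": 0, "wy": 0, "wz": 0, "hand": 8.5},
  {"dx": 0, "dy": 0, "dz": 0, "wx": 0, "wy": 0, "wz": 0, "hand": 8.5},
  {"dx": 0, "dy": 0, "dz": 0, "wx": 0, "wy": 0, "wz": 0, "hand": 8.5},
])

```text
t: 13.15
tool_pos: [0.4533, -0.2825, 0.1633]
ee_rot: [-0.0, 0.174, 0.985, -0.0]
force: [0.1, -0.3, 0.2]
finger_gap: 0.0851
grip_force: 0.0
```

```bash
cat > mat.py <<'E'
from h import *
import sys
def matlook(c,z,k=1):
    s=state();m=eyes.camera_model("wrist");a=eyes.grab_frame("wrist");cv2.imwrite("pics/m_%s_%.1f.png"%(c,s["t"]),a[...,::-1])
    print(s["tool_pos"],"head",np.degrees(np.arctan2(*-toolR().as_matrix()[[1,0],0])).round(2),"zaxis",toolR().as_matrix()[:,2].round(3))
    Rt=toolR();yaw=Rt.as_matrix()[:2,0]
    for b in blobs(mask(a,c),300)[:k]:
        w=onz("wrist",b[:,0],z,m);q=Rt.inv().apply(w-s["tool_pos"])[:,:2]*1e3
        r=cv2.minAreaRect(q.astype(np.float32))
        print(c,cv2.boundingRect(b),"tool frame",np.round(r[0],1),np.round(r[1],1),round(r[2],1))
E
python3 -c "
from mat import *
matlook('orange',.018)"
```

```text
[ 0.45331898 -0.2825225   0.16331666] head -20.06 zaxis [-0.    -0.001 -1.   ]
orange (237, 164, 68, 68) tool frame [ 0.5 -3.8] [62.4 60.5] 0.0
```

step_arm([
  {"dx": -0.03, "dy": -0.19, "dz": 3.5, "wx": 0, "wy": 0, "wz": 0, "hand": 8.5},
  {"dx": -0.03, "dy": -0.19, "dz": 3.5, "wx": 0, "wy": 0, "wz": 0, "hand": 8.5},
  {"dx": 0, "dy": 0, "dz": 3, "wx": 0, "wy": 0, "wz": 0, "hand": 8.5},
  {"dx": 0, "dy": 0, "dz": 2, "wx": 0, "wy": 0, "wz": 0, "hand": 8.5},
  {"dx": 0, "dy": 0, "dz": 1.1, "wx": 0, "wy": 0, "wz": 0, "hand": 8.5},
  {"dx": 0, "dy": 0, "dz": 0, "wx": 0, "wy": 0, "wz": 0, "hand": 8.5},
  {"dx": 0, "dy": 0, "dz": 0, "wx": 0, "wy": 0, "wz": 0, "hand": 7.0},
  {"dx": 0, "dy": 0, "dz": 0, "wx": 0, "wy": 0, "wz": 0, "hand": 5.0},
  {"dx": 0, "dy": 0, "dz": 0, "wx": 0, "wy": 0, "wz": 0, "hand": 5.0},
  {"dx": 0, "dy": 0, "dz": 0, "wx": 0, "wy": 0, "wz": 0, "hand": 5.0},
  {"dx": 0, "dy": 0, "dz": 0, "wx": 0, "wy": 0, "wz": 0, "hand": 5.0},
  {"dx": 0, "dy": 0, "dz": 0, "wx": 0, "wy": 0, "wz": 0, "hand": 5.0},
], newtons=35)

```text
t: 14.4
tool_pos: [0.4531, -0.2877, 0.034]
ee_rot: [0.001, 0.175, 0.985, -0.001]
force: [-0.7, 1.3, 6.3]
finger_gap: 0.0503
grip_force: 3.0
```

```bash
python3 - <<'E'
from h import *
s=state();print(s["tool_pos"],s["force"],s["finger_gap"])
rowfor(cpose(.15,-.001),tool(HD,30),15,pos0=s["tool_pos"]+[0,0,.17])
E
```

```text
[ 0.45309715 -0.28771476  0.03399726] [-0.73997703  1.29481785  6.30786577] 0.05032337570595343
n 15 d cm [ 0.398  3.098 -0.198] w deg [-0.453 -1.96  -1.668]
```

Fingers closed over the frame's top (gap 50 mm). I'll reopen, go lower and grip again.

step_arm([
  {"dx": 0, "dy": 0, "dz": -0.3, "wx": 0, "wy": 0, "wz": 0, "hand": 7.0},
  {"dx": 0, "dy": 0, "dz": 0, "wx": 0, "wy": 0, "wz": 0, "hand": 8.5},
  {"dx": 0, "dy": 0, "dz": 0, "wx": 0, "wy": 0, "wz": 0, "hand": 8.5},
  {"dx": 0, "dy": 0, "dz": 0, "wx": 0, "wy": 0, "wz": 0, "hand": 8.5},
  {"dx": 0, "dy": 0, "dz": 0.8, "wx": 0, "wy": 0, "wz": 0, "hand": 8.5},
  {"dx": 0, "dy": 0, "dz": 0.6, "wx": 0, "wy": 0, "wz": 0, "hand": 8.5},
  {"dx": 0, "dy": 0, "dz": 0, "wx": 0, "wy": 0, "wz": 0, "hand": 8.5},
  {"dx": 0, "dy": 0, "dz": 0, "wx": 0, "wy": 0, "wz": 0, "hand": 7.0},
  {"dx": 0, "dy": 0, "dz": 0, "wx": 0, "wy": 0, "wz": 0, "hand": 5.5},
  {"dx": 0, "dy": 0, "dz": 0, "wx": 0, "wy": 0, "wz": 0, "hand": 5.5},
  {"dx": 0, "dy": 0, "dz": 0, "wx": 0, "wy": 0, "wz": 0, "hand": 5.5},
  {"dx": 0, "dy": 0, "dz": 0, "wx": 0, "wy": 0, "wz": 0, "hand": 5.5},
], newtons=35)

```text
t: 15.6
tool_pos: [0.4524, -0.2874, 0.0216]
ee_rot: [-0.0, 0.175, 0.985, -0.0]
force: [-0.2, -0.5, 0.9]
finger_gap: 0.0589
grip_force: 39.2
```

```bash
python3 - <<'E'
from h import *
s=state();print(s["tool_pos"],s["force"],s["finger_gap"],s["t"])
rowfor(cpose(.15,-.001),tool(HD,30),15,pos0=s["tool_pos"]+[0,0,.17])
E
```

```text
[ 0.45238291 -0.28740612  0.0216095 ] [-0.22209037 -0.50547319  0.87765425] 0.05892325496133748 15.6
n 15 d cm [ 0.373  3.1   -0.277] w deg [-0.451 -1.968 -1.669]
```

step_arm([
  {"dx": 0, "dy": 0, "dz": -3, "wx": 0, "wy": 0, "wz": 0, "hand": 5.5},
  {"dx": 0, "dy": 0, "dz": -5, "wx": 0, "wy": 0, "wz": 0, "hand": 5.5},
  {"dx": 0, "dy": 0, "dz": -5, "wx": 0, "wy": 0, "wz": 0, "hand": 5.5},
  {"dx": 0, "dy": 0, "dz": -4, "wx": 0, "wy": 0, "wz": 0, "hand": 5.5},
  {"dx": 0.37, "dy": 3.1, "dz": -0.28, "wx": -0.45, "wy": -1.97, "wz": -1.67, "hand": 5.5},
  {"dx": 0.37, "dy": 3.1, "dz": -0.28, "wx": -0.45, "wy": -1.97, "wz": -1.67, "hand": 5.5},
  {"dx": 0.37, "dy": 3.1, "dz": -0.28, "wx": -0.45, "wy": -1.97, "wz": -1.67, "hand": 5.5},
  {"dx": 0.37, "dy": 3.1, "dz": -0.28, "wx": -0.45, "wy": -1.97, "wz": -1.67, "hand": 5.5},
  {"dx": 0.37, "dy": 3.1, "dz": -0.28, "wx": -0.45, "wy": -1.97, "wz": -1.67, "hand": 5.5},
  {"dx": 0.37, "dy": 3.1, "dz": -0.28, "wx": -0.45, "wy": -1.97, "wz": -1.67, "hand": 5.5},
  {"dx": 0.37, "dy": 3.1, "dz": -0.28, "wx": -0.45, "wy": -1.97, "wz": -1.67, "hand": 5.5},
  {"dx": 0.37, "dy": 3.1, "dz": -0.28, "wx": -0.45, "wy": -1.97, "wz": -1.67, "hand": 5.5},
  {"dx": 0.37, "dy": 3.1, "dz": -0.28, "wx": -0.45, "wy": -1.97, "wz": -1.67, "hand": 5.5},
  {"dx": 0.37, "dy": 3.1, "dz": -0.28, "wx": -0.45, "wy": -1.97, "wz": -1.67, "hand": 5.5},
  {"dx": 0.37, "dy": 3.1, "dz": -0.28, "wx": -0.45, "wy": -1.97, "wz": -1.67, "hand": 5.5},
  {"dx": 0.37, "dy": 3.1, "dz": -0.28, "wx": -0.45, "wy": -1.97, "wz": -1.67, "hand": 5.5},
  {"dx": 0.37, "dy": 3.1, "dz": -0.28, "wx": -0.45, "wy": -1.97, "wz": -1.67, "hand": 5.5},
  {"dx": 0.37, "dy": 3.1, "dz": -0.28, "wx": -0.45, "wy": -1.97, "wz": -1.67, "hand": 5.5},
  {"dx": 0.37, "dy": 3.1, "dz": -0.28, "wx": -0.45, "wy": -1.97, "wz": -1.67, "hand": 5.5},
  {"dx": 0, "dy": 0, "dz": 0, "wx": 0, "wy": 0, "wz": 0, "hand": 5.5},
])

```text
t: 17.6
tool_pos: [0.4541, 0.1802, 0.2268]
ee_rot: [0.258, -0.049, 0.965, 0.014]
force: [-0.3, 0.4, -0.7]
finger_gap: 0.0591
grip_force: 39.0
```

step_arm([
  {"dx": 0, "dy": 0, "dz": 0, "wx": 0, "wy": 0, "wz": 0, "hand": 5.5},
  {"dx": 0, "dy": 0, "dz": 0, "wx": 0, "wy": 0, "wz": 0, "hand": 5.5},
  {"dx": 0, "dy": 0, "dz": 0, "wx": 0, "wy": 0, "wz": 0, "hand": 5.5},
  {"dx": 0, "dy": 0, "dz": 0, "wx": 0, "wy": 0, "wz": 0, "hand": 5.5},
])

```text
t: 18.0
tool_pos: [0.4561, 0.176, 0.2273]
ee_rot: [0.258, -0.045, 0.965, 0.012]
force: [0.3, 0.5, -0.2]
finger_gap: 0.0588
grip_force: 39.0
```

```bash
python3 inhand.py orange 3.6
```

```text
tcp in cradle (array([ -0.3,  -0.8, 149.9]), array([0.05, 0.01, 0.08])) F [ 0.3  0.5 -0.2] gap 0.0588292945635894 grip 39.0335887670517 t 18.0
(209, 219, 134, 121) tool frame [1.1 0.8] [64.6 60.2] 0.4 min [-31.3 -29.4] max [33.3 30.9]
```

step_arm([
  {"dx": 0.12, "dy": 0, "dz": 3, "wx": 0, "wy": 0, "wz": 0, "hand": 5.5},
  {"dx": 0, "dy": 0, "dz": 2, "wx": 0, "wy": 0, "wz": 0, "hand": 5.5},
  {"dx": 0, "dy": 0, "dz": 1, "wx": 0, "wy": 0, "wz": 0, "hand": 5.5},
  {"dx": 0, "dy": 0, "dz": 0, "wx": 0, "wy": 0, "wz": 0, "hand": 5.5},
  {"dx": 0, "dy": 0, "dz": 0.7, "wx": 0, "wy": 0, "wz": 0, "hand": 5.5},
  {"dx": 0, "dy": 0, "dz": 0.7, "wx": 0, "wy": 0, "wz": 0, "hand": 5.5},
  {"dx": 0, "dy": 0, "dz": 0.7, "wx": 0, "wy": 0, "wz": 0, "hand": 5.5},
  {"dx": 0, "dy": 0, "dz": 0.7, "wx": 0, "wy": 0, "wz": 0, "hand": 5.5},
  {"dx": 0, "dy": 0, "dz": 0, "wx": 0, "wy": 0, "wz": 0, "hand": 5.5},
  {"dx": 0, "dy": 0, "dz": 0, "wx": 0, "wy": 0, "wz": 0, "hand": 5.5},
  {"dx": 0, "dy": 0, "dz": 0, "wx": 0, "wy": 0, "wz": 0, "hand": 5.5},
])

```text
t: 19.15
tool_pos: [0.4985, 0.1812, 0.1508]
ee_rot: [0.259, -0.046, 0.965, 0.013]
force: [0.1, -0.0, -0.5]
finger_gap: 0.0588
grip_force: 39.0
```

```bash
python3 -c "
from h import *
print(incr(),state()['force'],state()['torque'])"
```

```text
(array([-1.5,  0.2, 62.4]), array([-0.02, -0.03, -0.01])) [ 0.1300979  -0.03906157 -0.54823715] [ 0.01849181  0.28458372 -0.01449451]
```

step_arm([
  {"dx": 0, "dy": -0.08, "dz": 0.5, "wx": 0, "wy": 0, "wz": 0, "hand": 5.5},
  {"dx": 0, "dy": 0, "dz": 0.5, "wx": 0, "wy": 0, "wz": 0, "hand": 5.5},
  {"dx": 0, "dy": 0, "dz": 0.2, "wx": 0, "wy": 0, "wz": 0, "hand": 5.5},
  {"dx": 0, "dy": 0, "dz": 0.2, "wx": 0, "wy": 0, "wz": 0, "hand": 5.5},
  {"dx": 0, "dy": 0, "dz": 0, "wx": 0, "wy": 0, "wz": 0, "hand": 5.5},
  {"dx": 0, "dy": 0, "dz": 0, "wx": 0, "wy": 0, "wz": 0, "hand": 5.5},
  {"dx": 0, "dy": 0, "dz": 0, "wx": 0, "wy": 0, "wz": 0, "hand": 5.5},
])

```text
t: 19.85
tool_pos: [0.5054, 0.181, 0.1408]
ee_rot: [0.259, -0.046, 0.965, 0.013]
force: [-15.6, -2.9, 11.7]
finger_gap: 0.0591
grip_force: 41.1
```

```bash
python3 -c "
from h import *
print(incr(),state()['force'],state()['torque'])"
```

```text
(array([-0.6, -0.6, 50.3]), array([-0.01, -0.07,  0.01])) [-15.62897933  -2.94134136  11.72193843] [-0.729806    1.24711571 -0.38988184]
```

step_arm([
  {"dx": 0, "dy": 0, "dz": -0.1, "wx": 0, "wy": 0, "wz": 0, "hand": 5.5},
  {"dx": 0, "dy": 0, "dz": 0, "wx": 0, "wy": 0, "wz": 0, "hand": 6.3},
  {"dx": 0, "dy": 0, "dz": 0, "wx": 0, "wy": 0, "wz": 0, "hand": 6.8},
  {"dx": 0, "dy": 0, "dz": 0, "wx": 0, "wy": 0, "wz": 0, "hand": 7.5},
  {"dx": 0, "dy": 0, "dz": 0, "wx": 0, "wy": 0, "wz": 0, "hand": 7.5},
  {"dx": 0, "dy": 0, "dz": 0, "wx": 0, "wy": 0, "wz": 0, "hand": 7.5},
  {"dx": 0, "dy": 0, "dz": -1, "wx": 0, "wy": 0, "wz": 0, "hand": 7.8},
  {"dx": 0, "dy": 0, "dz": -3, "wx": 0, "wy": 0, "wz": 0, "hand": 8.0},
  {"dx": 0, "dy": 0, "dz": -3, "wx": 0, "wy": 0, "wz": 0, "hand": 8.5},
  {"dx": 0, "dy": 0, "dz": -3, "wx": 0, "wy": 0, "wz": 0, "hand": 8.5},
  {"dx": 0, "dy": 0, "dz": 0, "wx": 0, "wy": 0, "wz": 0, "hand": 8.5},
  {"dx": 0, "dy": 0, "dz": 0, "wx": 0, "wy": 0, "wz": 0, "hand": 8.5},
  {"dx": 0, "dy": 0, "dz": 0, "wx": 0, "wy": 0, "wz": 0, "hand": 8.5},
])

```text
t: 21.15
tool_pos: [0.455, 0.176, 0.2248]
ee_rot: [0.258, -0.046, 0.965, 0.012]
force: [0.3, -0.0, 0.2]
finger_gap: 0.085
grip_force: 0.0
```

```bash
python3 - <<'E'
from fl import *
print(incr(),state()['force'],state()["finger_gap"]);look("orange",.0465)
import glob
f=max(glob.glob("pics/fl_orange_*.png"),key=lambda n:float(n[:-4].split("_")[-1]))
a=cv2.imread(f)[110:310,170:380];cv2.imwrite("pics/crop2.png",cv2.resize(a,None,fx=2.8,fy=2.8,interpolation=cv2.INTER_CUBIC))
# plate from the first top picture: rough pose by brightness
t=cv2.imread("pics/top0.png");g=cv2.cvtColor(t,cv2.COLOR_BGR2GRAY)
mk=np.zeros_like(g);mk[248:290,298:340]=(g[248:290,298:340]>140)*255
b=blobs(mk,100)[0];p=onz("top",b[:,0],.016)[:,:2]*1e3;r=cv2.minAreaRect(p.astype(np.float32));print(np.round(r[0]),np.round(r[1]),r[2])
E
```

```text
(array([ -2.5,  -0.7, 148.3]), array([ 0.01,  0.08, -0.02])) [ 0.32640573 -0.01151697  0.15120261] 0.08496517295062314
orange (236, 173, 81, 77) cradle [-4.4  0.3] [59.7 61.2] 90.0 min [-35.1 -29.6] max [26.2 30.1]
[ 471. -110.] [55. 55.] 75.88278198242188
```

View pics/crop2.png

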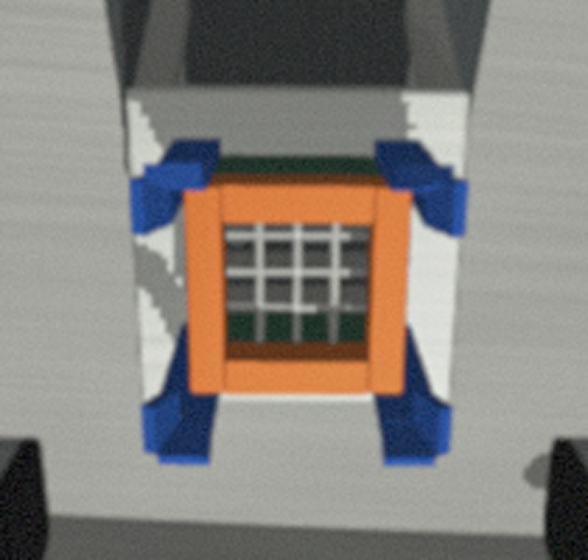

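The frame lies square on the block. Now the plate.

```bash
python3 -c "
from h import *
rowfor([.471,-.111,.165],tool(-14.1,0),12)"
```

```text
n 12 d cm [-0.142 -2.405  0.525] w deg [0.423 2.465 1.597]
```

step_arm([
  {"dx": -0.14, "dy": -2.4, "dz": 0.52, "wx": 0.42, "wy": 2.47, "wz": 1.6, "hand": 8.5},
  {"dx": -0.14, "dy": -2.4, "dz": 0.52, "wx": 0.42, "wy": 2.47, "wz": 1.6, "hand": 8.5},
  {"dx": -0.14, "dy": -2.4, "dz": 0.52, "wx": 0.42, "wy": 2.47, "wz": 1.6, "hand": 8.5},
  {"dx": -0.14, "dy": -2.4, "dz": 0.52, "wx": 0.42, "wy": 2.47, "wz": 1.6, "hand": 8.5},
  {"dx": -0.14, "dy": -2.4, "dz": 0.52, "wx": 0.42, "wy": 2.47, "wz": 1.6, "hand": 8.5},
  {"dx": -0.14, "dy": -2.4, "dz": 0.52, "wx": 0.42, "wy": 2.47, "wz": 1.6, "hand": 8.5},
  {"dx": -0.14, "dy": -2.4, "dz": 0.52, "wx": 0.42, "wy": 2.47, "wz": 1.6, "hand": 8.5},
  {"dx": -0.14, "dy": -2.4, "dz": 0.52, "wx": 0.42, "wy": 2.47, "wz": 1.6, "hand": 8.5},
  {"dx": -0.14, "dy": -2.4, "dz": 0.52, "wx": 0.42, "wy": 2.47, "wz": 1.6, "hand": 8.5},
  {"dx": -0.14, "dy": -2.4, "dz": 0.52, "wx": 0.42, "wy": 2.47, "wz": 1.6, "hand": 8.5},
  {"dx": -0.14, "dy": -2.4, "dz": 0.52, "wx": 0.42, "wy": 2.47, "wz": 1.6, "hand": 8.5},
  {"dx": -0.14, "dy": -2.4, "dz": 0.52, "wx": 0.42, "wy": 2.47, "wz": 1.6, "hand": 8.5},
  {"dx": 0, "dy": 0, "dz": 0, "wx": 0, "wy": 0, "wz": 0, "hand": 8.5},
  {"dx": 0, "dy": 0, "dz": 0, "wx": 0, "wy": 0, "wz": 0, "hand": 8.5},
  {"dx": 0, "dy": 0, "dz": 0, "wx": 0, "wy": 0, "wz": 0, "hand": 8.5},
  {"dx": 0, "dy": 0, "dz": 0, "wx": 0, "wy": 0, "wz": 0, "hand": 8.5},
])

```text
t: 22.8
tool_pos: [0.471, -0.1094, 0.1668]
ee_rot: [0.001, 0.122, 0.993, 0.001]
force: [-0.5, 0.6, 0.1]
finger_gap: 0.0854
grip_force: 0.0
```

```bash
python3 - <<'E'
import h
from mat import *
matlook("white",.016,5)
E
```

```text
[ 0.47099717 -0.10938903  0.16684127] head -14.04 zaxis [ 0.002  0.002 -1.   ]
white (268, 0, 292, 401) tool frame [-61.9 176.3] [244.6 530.2] 72.3
white (0, 0, 149, 390) tool frame [ -47.3 -218.6] [466.6 131.4] 16.7
white (163, 89, 89, 40) tool frame [ 77.6 -57.6] [31.8 75.5] 0.9
white (272, 163, 34, 52) tool frame [ 7.7 12.3] [29.4 47.6] 90.0
white (85, 387, 49, 33) tool frame [-264.8 -212.9] [64.8 55.7] 85.6
```

```bash
cat > pl.py <<'E'
from h import *
import glob
f=max(glob.glob("pics/m_white_*.png"),key=lambda n:float(n[:-4].split("_")[-1]))
a=cv2.imread(f);g=cv2.GaussianBlur(cv2.cvtColor(a,cv2.COLOR_BGR2GRAY),(3,3),0)
m=eyes.camera_model("wrist");s=state();Rt=toolR()
print(g[190,200:350:5],g[140:260:5,300],g[140:260:5,245])
for th in(125,140,155):
    mk=np.zeros_like(g);mk[140:262,205:345]=(g[140:262,205:345]>th)*255
    for b in blobs(mk,200)[:2]:
        q=Rt.inv().apply(onz("wrist",b[:,0],.016,m)-s["tool_pos"])[:,:2]*1e3;r=cv2.minAreaRect(q.astype(np.float32))
        print(th,cv2.boundingRect(b),np.round(r[0],1),np.round(r[1],1),round(r[2],1))
cv2.imwrite("pics/crop3.png",cv2.resize(a[130:270,190:360],None,fx=3,fy=3))
E
python3 pl.py
```

```text
[ 95 132 133 133  62 134 134 135 237 238 237 164  63  32  33  39  38 223
 237 238 238 137 137 136 137  65 136 136 136 106] [ 52  52  58  72  98 237 238 238 238 238 238 238 237 236 158 159 158 145
  80  82  88 133 132 132] [136 135 136 135 131 238 237 237 238 238 238 238 170 164 162 162 162 145
  61  71  79  81  81  80]
125 (214, 140, 114, 122) [-6.7 -0.2] [ 90.2 128.3] 83.1
125 (326, 140, 19, 122) [-6.6 57.9] [ 13.6 118.8] 82.9
140 (237, 162, 71, 64) [ 2.6 -2.8] [59.5 62.6] 0.1
155 (238, 162, 69, 64) [ 3.1 -3. ] [59.7 60.6] 1.3
```

View pics/crop3.png

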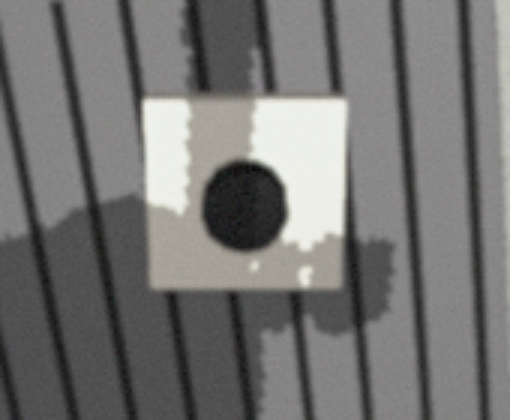

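The plate is at image centre with its knob up, square to the tool. Gripping the slab.

step_arm([
  {"dx": 0.13, "dy": -0.15, "dz": 3.5, "wx": 0, "wy": 0, "wz": 0, "hand": 8.5},
  {"dx": 0.14, "dy": -0.15, "dz": 3.5, "wx": 0, "wy": 0, "wz": 0, "hand": 8.5},
  {"dx": 0, "dy": 0, "dz": 3, "wx": 0, "wy": 0, "wz": 0, "hand": 8.5},
  {"dx": 0, "dy": 0, "dz": 2, "wx": 0, "wy": 0, "wz": 0, "hand": 8.5},
  {"dx": 0, "dy": 0, "dz": 1.5, "wx": 0, "wy": 0, "wz": 0, "hand": 8.5},
  {"dx": 0, "dy": 0, "dz": 1.05, "wx": 0, "wy": 0, "wz": 0, "hand": 8.5},
  {"dx": 0, "dy": 0, "dz": 0, "wx": 0, "wy": 0, "wz": 0, "hand": 8.5},
  {"dx": 0, "dy": 0, "dz": 0, "wx": 0, "wy": 0, "wz": 0, "hand": 8.5},
  {"dx": 0, "dy": 0, "dz": 0, "wx": 0, "wy": 0, "wz": 0, "hand": 7.0},
  {"dx": 0, "dy": 0, "dz": 0, "wx": 0, "wy": 0, "wz": 0, "hand": 5.5},
  {"dx": 0, "dy": 0, "dz": 0, "wx": 0, "wy": 0, "wz": 0, "hand": 5.5},
  {"dx": 0, "dy": 0, "dz": 0, "wx": 0, "wy": 0, "wz": 0, "hand": 5.5},
  {"dx": 0, "dy": 0, "dz": 0, "wx": 0, "wy": 0, "wz": 0, "hand": 5.5},
  {"dx": 0, "dy": 0, "dz": 0, "wx": 0, "wy": 0, "wz": 0, "hand": 5.5},
], newtons=45)

```text
t: 24.25
tool_pos: [0.4687, -0.1125, 0.0228]
ee_rot: [0.002, 0.123, 0.992, 0.001]
force: [0.1, -0.4, 5.3]
finger_gap: 0.0585
grip_force: 48.9
```

```bash
python3 - <<'E'
from h import *
s=state();print(s["tool_pos"],s["force"],s["finger_gap"],s["t"])
rowfor(cpose(.15,-.001,-.0006),tool(HD,30),14,pos0=s["tool_pos"]+[0,0,.17])
E
```

```text
[ 0.4687323  -0.11249281  0.02275344] [ 0.08498097 -0.35664974  5.3006138 ] 0.058535094538894425 24.25
n 14 d cm [ 0.219  2.063 -0.276] w deg [-0.362 -2.106 -1.37 ]
```

step_arm([
  {"dx": 0, "dy": 0, "dz": -3, "wx": 0, "wy": 0, "wz": 0, "hand": 5.5},
  {"dx": 0, "dy": 0, "dz": -5, "wx": 0, "wy": 0, "wz": 0, "hand": 5.5},
  {"dx": 0, "dy": 0, "dz": -5, "wx": 0, "wy": 0, "wz": 0, "hand": 5.5},
  {"dx": 0, "dy": 0, "dz": -4, "wx": 0, "wy": 0, "wz": 0, "hand": 5.5},
  {"dx": 0.22, "dy": 2.06, "dz": -0.28, "wx": -0.36, "wy": -2.1, "wz": -1.37, "hand": 5.5},
  {"dx": 0.22, "dy": 2.06, "dz": -0.28, "wx": -0.36, "wy": -2.1, "wz": -1.37, "hand": 5.5},
  {"dx": 0.22, "dy": 2.06, "dz": -0.28, "wx": -0.36, "wy": -2.1, "wz": -1.37, "hand": 5.5},
  {"dx": 0.22, "dy": 2.06, "dz": -0.28, "wx": -0.36, "wy": -2.1, "wz": -1.37, "hand": 5.5},
  {"dx": 0.22, "dy": 2.06, "dz": -0.28, "wx": -0.36, "wy": -2.1, "wz": -1.37, "hand": 5.5},
  {"dx": 0.22, "dy": 2.06, "dz": -0.28, "wx": -0.36, "wy": -2.1, "wz": -1.37, "hand": 5.5},
  {"dx": 0.22, "dy": 2.06, "dz": -0.28, "wx": -0.36, "wy": -2.1, "wz": -1.37, "hand": 5.5},
  {"dx": 0.22, "dy": 2.06, "dz": -0.28, "wx": -0.36, "wy": -2.1, "wz": -1.37, "hand": 5.5},
  {"dx": 0.22, "dy": 2.06, "dz": -0.28, "wx": -0.36, "wy": -2.1, "wz": -1.37, "hand": 5.5},
  {"dx": 0.22, "dy": 2.06, "dz": -0.28, "wx": -0.36, "wy": -2.1, "wz": -1.37, "hand": 5.5},
  {"dx": 0.22, "dy": 2.06, "dz": -0.28, "wx": -0.36, "wy": -2.1, "wz": -1.37, "hand": 5.5},
  {"dx": 0.22, "dy": 2.06, "dz": -0.28, "wx": -0.36, "wy": -2.1, "wz": -1.37, "hand": 5.5},
  {"dx": 0.22, "dy": 2.06, "dz": -0.28, "wx": -0.36, "wy": -2.1, "wz": -1.37, "hand": 5.5},
  {"dx": 0.22, "dy": 2.06, "dz": -0.28, "wx": -0.36, "wy": -2.1, "wz": -1.37, "hand": 5.5},
  {"dx": 0, "dy": 0, "dz": 0, "wx": 0, "wy": 0, "wz": 0, "hand": 5.5},
])

```text
t: 26.15
tool_pos: [0.4529, 0.1776, 0.2257]
ee_rot: [0.256, -0.048, 0.965, 0.013]
force: [-0.4, -0.7, -0.5]
finger_gap: 0.0583
grip_force: 48.8
```

step_arm([
  {"dx": 0, "dy": 0, "dz": 0, "wx": 0, "wy": 0, "wz": 0, "hand": 5.5},
  {"dx": 0, "dy": 0, "dz": 0, "wx": 0, "wy": 0, "wz": 0, "hand": 5.5},
  {"dx": 0, "dy": 0, "dz": 0, "wx": 0, "wy": 0, "wz": 0, "hand": 5.5},
  {"dx": 0, "dy": 0, "dz": 0, "wx": 0, "wy": 0, "wz": 0, "hand": 5.5},
])

```text
t: 26.55
tool_pos: [0.4544, 0.1751, 0.2262]
ee_rot: [0.256, -0.046, 0.965, 0.012]
force: [-0.7, 0.3, -1.5]
finger_gap: 0.0588
grip_force: 48.8
```

```bash
python3 - <<'E'
from h import *
s=state();m=eyes.camera_model("wrist");a=eyes.grab_frame("wrist");cv2.imwrite("pics/ih_w.png",a[...,::-1]);Rt=toolR()
print(incr(),s["force"],s["finger_gap"])
g=cv2.GaussianBlur(cv2.cvtColor(a,cv2.COLOR_RGB2GRAY),(3,3),0)
print(g[200:370:6,276]);print(g[200:370:6,225]);print(g[200:370:6,325]);print(g[300,180:380:6])
# knob: dark disc on plane 9 mm behind/above: top of knob at tool z=-(28-18.8)
mk=np.zeros_like(g);mk[225:340,220:335]=(g[225:340,220:335]<70)*255
for b in blobs(mk,300)[:2]:
    (cx,cy),rad=cv2.minEnclosingCircle(b);o,d=rays("wrist",[[cx,cy]],m);o=Rt.inv().apply(o-s["tool_pos"]);d=Rt.inv().apply(d)
    print("knob",cv2.boundingRect(b),(cx,cy),rad,(o+d*((-.0092-o[2])/d[:,2])[:,None])*1e3)
E
```

```text
(array([ -2.5,  -1.5, 149.9]), array([0.  , 0.26, 0.09])) [-0.71778532  0.33072039 -1.51273726] 0.058757497977440815
[152 187 153 116 108 146 145 146 146 146 145  19  17  20  44  49  48  47
  46  43  40  84 224 138 138 139 137 135 136]
[150 134 136 128 107 148 147 148 208 226 226 226 226 226 225 226 226 225
 225 225 225 225 220 135 133 133 133 132  24]
[222 222 224 136 108 143 142 142 142 143 142 142 188 200 224 229 228 228
 227 226 226 226 222 141 140 141 138 138  28]
[ 47 113 111  30  22  28 188 226 225 226 227 185  42  44  44  46  48  48
  47  49  48 219 227 228 228 228 115  25  24  33  99  91  30  21]
knob (248, 263, 56, 63) (275.5, 294.04998779296875) 31.533466339111328 [[ 3.93479598  0.78931236 -9.2       ]]
```

```bash
python3 - <<'E'
from h import *
s=state();m=eyes.camera_model("wrist");Rt=toolR();a=cv2.imread("pics/ih_w.png");g=cv2.GaussianBlur(cv2.cvtColor(a,cv2.COLOR_BGR2GRAY),(3,3),0).astype(float)
def e(line,lo):d=np.abs(np.gradient(line));i=d.argmax();k=slice(max(i-2,0),i+3);return lo+(np.arange(len(d))[k]*d[k]).sum()/d[k].sum()
def T(px):
    o,d=rays("wrist",px,m);o=Rt.inv().apply(o-s["tool_pos"]);d=Rt.inv().apply(d);return ((o+d*((.0068-o[2])/d[:,2])[:,None])*1e3).round(1)[:,:2].tolist()
print("far",T([(c,e(g[325:345,c],325)) for c in(225,240,300,320)]))
print("near",T([(c,e(g[218:240,c],218)) for c in(225,240,300,320)]))
E
```

```text
far [[-30.9, -25.1], [-30.9, -17.4], [-30.9, 13.4], [-31.0, 23.7]]
near [[32.3, -21.6], [32.3, -14.9], [28.7, 11.8], [32.3, 20.6]]
```

step_arm([
  {"dx": -0.11, "dy": 0.08, "dz": 2.5, "wx": 0, "wy": -0.26, "wz": -0.08, "hand": 5.5},
  {"dx": 0, "dy": 0, "dz": 2, "wx": 0, "wy": 0, "wz": 0, "hand": 5.5},
  {"dx": 0, "dy": 0, "dz": 1.2, "wx": 0, "wy": 0, "wz": 0, "hand": 5.5},
  {"dx": 0, "dy": 0, "dz": 1, "wx": 0, "wy": 0, "wz": 0, "hand": 5.5},
  {"dx": 0, "dy": 0, "dz": 0, "wx": 0, "wy": 0, "wz": 0, "hand": 5.5},
  {"dx": 0, "dy": 0, "dz": 0, "wx": 0, "wy": 0, "wz": 0, "hand": 5.5},
  {"dx": 0, "dy": 0, "dz": 0, "wx": 0, "wy": 0, "wz": 0, "hand": 5.5},
  {"dx": 0, "dy": 0, "dz": 0, "wx": 0, "wy": 0, "wz": 0, "hand": 5.5},
])

```text
t: 27.4
tool_pos: [0.4883, 0.1801, 0.1699]
ee_rot: [0.26, -0.047, 0.965, 0.013]
force: [-1.3, -0.1, -0.4]
finger_gap: 0.0586
grip_force: 48.8
```

```bash
python3 -c "
from h import *
print(incr(),state()['force'],state()['torque'])"
```

```text
(array([-0.9,  0.1, 84. ]), array([-0.07, -0.12, -0.05])) [-1.2907017  -0.06609321 -0.43851484] [ 0.01466374  0.29583212 -0.01796866]
```

step_arm([
  {"dx": 0.05, "dy": -0.06, "dz": 0.4, "wx": 0, "wy": 0.1, "wz": 0, "hand": 5.5},
  {"dx": 0, "dy": 0, "dz": 0.4, "wx": 0, "wy": 0, "wz": 0, "hand": 5.5},
  {"dx": 0, "dy": 0, "dz": 0.4, "wx": 0, "wy": 0, "wz": 0, "hand": 5.5},
  {"dx": 0, "dy": 0, "dz": 0.4, "wx": 0, "wy": 0, "wz": 0, "hand": 5.5},
  {"dx": 0, "dy": 0, "dz": 0.2, "wx": 0, "wy": 0, "wz": 0, "hand": 5.5},
  {"dx": 0, "dy": 0, "dz": 0.2, "wx": 0, "wy": 0, "wz": 0, "hand": 5.5},
  {"dx": 0, "dy": 0, "dz": 0, "wx": 0, "wy": 0, "wz": 0, "hand": 5.5},
  {"dx": 0, "dy": 0, "dz": 0, "wx": 0, "wy": 0, "wz": 0, "hand": 5.5},
  {"dx": 0, "dy": 0, "dz": 0, "wx": 0, "wy": 0, "wz": 0, "hand": 5.5},
])

```text
t: 28.3
tool_pos: [0.4975, 0.1804, 0.1537]
ee_rot: [0.258, -0.047, 0.965, 0.013]
force: [-15.6, -3.0, 13.0]
finger_gap: 0.0586
grip_force: 50.8
```

```bash
python3 -c "
from h import *
print(incr(),state()['force'],state()['torque'])"
```

```text
(array([-1. , -0.5, 65.4]), array([-0.06,  0.  , -0.04])) [-15.56212556  -2.97808467  12.95129597] [-0.5731585   1.48042642 -0.25288419]
```

Contact came at exactly the expected height. Releasing.

step_arm([
  {"dx": 0, "dy": 0, "dz": -0.1, "wx": 0, "wy": 0, "wz": 0, "hand": 5.5},
  {"dx": 0, "dy": 0, "dz": 0, "wx": 0, "wy": 0, "wz": 0, "hand": 6.3},
  {"dx": 0, "dy": 0, "dz": 0, "wx": 0, "wy": 0, "wz": 0, "hand": 6.8},
  {"dx": 0, "dy": 0, "dz": 0, "wx": 0, "wy": 0, "wz": 0, "hand": 7.5},
  {"dx": 0, "dy": 0, "dz": 0, "wx": 0, "wy": 0, "wz": 0, "hand": 7.5},
  {"dx": 0, "dy": 0, "dz": 0, "wx": 0, "wy": 0, "wz": 0, "hand": 7.5},
  {"dx": 0, "dy": 0, "dz": -1, "wx": 0, "wy": 0, "wz": 0, "hand": 7.8},
  {"dx": 0, "dy": 0, "dz": -3, "wx": 0, "wy": 0, "wz": 0, "hand": 8.0},
  {"dx": 0, "dy": 0, "dz": -4, "wx": 0, "wy": 0, "wz": 0, "hand": 8.5},
  {"dx": 0, "dy": 0, "dz": 0, "wx": 0, "wy": 0, "wz": 0, "hand": 8.5},
  {"dx": 0, "dy": 0, "dz": 0, "wx": 0, "wy": 0, "wz": 0, "hand": 8.5},
  {"dx": 0, "dy": 0, "dz": 0, "wx": 0, "wy": 0, "wz": 0, "hand": 8.5},
])

```text
t: 29.5
tool_pos: [0.4573, 0.1763, 0.2206]
ee_rot: [0.257, -0.047, 0.965, 0.012]
force: [0.9, -0.3, 0.0]
finger_gap: 0.0852
grip_force: 0.0
```

```bash
python3 - <<'E'
from h import *
a=eyes.grab_frame("wrist")[...,::-1];b=eyes.grab_frame("scene")[...,::-1]
x=cv2.resize(a[100:310,165:385],(400,382),interpolation=cv2.INTER_CUBIC);y=cv2.resize(b[100:300,230:440],(400,382),interpolation=cv2.INTER_CUBIC)
cv2.imwrite("pics/fin.png",np.hstack([x,y]));print(incr(),state()["force"])
E
```

```text
(array([ -3. ,  -0.8, 142.8]), array([-0.  ,  0.21, -0.06])) [-0.30081804  0.52845612 -0.43537266]
```

View pics/fin.png

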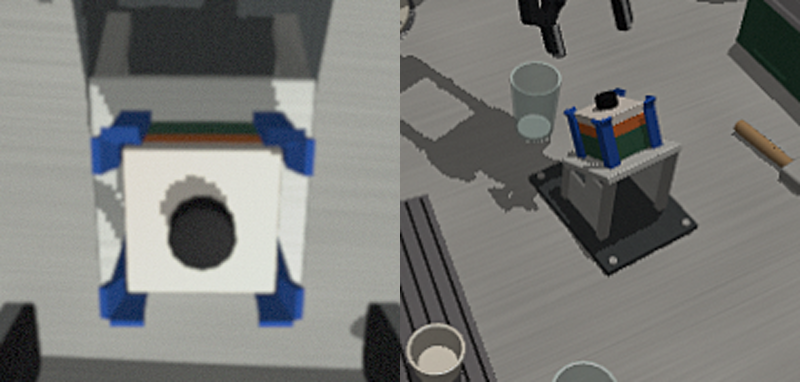

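The stack lies flat and square between the guides, with the knob up and the hand clear. The tumbler and ramekin are standing.

```bash
python3 -c "
from plant import ticket
print(ticket.close_job())"
```

```text
the job is handed in; nothing more can be done
None
```

The block, spacer frame and knob-up top plate were placed in order, each let go before the next; they look square and fully home in the last pictures, neither the tumblers nor the ramekin were touched, and the job was handed in at about 30 s of 67 s, with no verdict returned.

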